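Guard down, pump the clamp onto the piston and hold it

TASK

Lower the clear guard by its yellow bar gently all the way onto its stop over the piston and leave it down. Then pump the red trigger of the bench clamp, several strokes, until the orange sprung pad meets the piston and is pressed about halfway in; never push the pad nearly home, that would crush the thin piston skirt. Finish while still holding the trigger there, work the jaw by the trigger only, and leave the piston and the other things on the bench alone.

Things in the scene. Friction and masses are not known exactly. Their poses are not given: they have to be found in the camera images.
- clamp: Bench clamp fixed to the bench, base plate 150 x 415 x 14 mm. Origin at bench height. Its y axis runs along the bar: aluminium V anvil on a blue block at +y (107 to 133 mm), red trigger at y = -190 mm; its x axis points away from the robot. The piston stands at about x = 0, y = 57 mm on a bed 30 mm high. Heights: black fixed grip (y = -122 mm) 96 mm, jaw head 83, block 84, guard's stop post 113.
- guard_bar (a point): Middle of the guard's yellow grab bar: round, 12 mm diameter, 90 mm clear between its two arms, running along the clamp's y axis; 50 mm beyond the front edge of the clear panel, 185 mm from the hinge line. Nothing stands within 40 mm below or beside it.
- guard_hinge (a point): Middle of the guard's hinge line, fixed on the clamp 115 mm above the bench at clamp x = 75 mm, y = 60 mm; the line runs along the clamp's y axis. The bar moves on a circle of 185 mm about it: straight up at 1.57 rad, at the hinge's own height on the robot's side (clamp -x) at 0.
- guard (a joint): Guard angle (rad): 0 = level, down on its stop; starts 1.0 to 1.3 = standing open. The hinge holds it where it stands at the start, but below about 0.9 rad it drops shut by itself if let go (guard 0.25 kg), so guide it all the way down; faster than 1.5 rad/s in the last 0.3 rad counts as slammed.
- trigger_bar (a point): Middle of the trigger's black cross bar: round, 14 mm diameter, 85 mm clear between its side arms, running along the clamp's x axis, 148 to 150 mm above the bench, 120 mm above the pivot; a red cross piece lies 34 mm below it. At rest it leans 19 mm to the clamp's -y side of the pivot. Squeeze it towards clamp +y, let it come back towards -y.
- trigger_pivot (a point): Trigger hinge line (along the clamp's x axis), fixed at clamp x = 0, y = -190 mm, 30 mm above the bench.
- trigger (a joint): Trigger angle (rad): 0 released (leaning 0.16 rad to -y), 0.32 fully squeezed (leaning 0.16 rad to +y), 38 mm of travel at the bar. A light spring (1.5 to 3.5 N at the bar) returns it. Its pawl pushes the jaw by a toothed bar of 6 mm pitch: a full stroke advances the jaw about 12 mm (up to 6 mm at its start is lost until a tooth is caught). The jaw moves 1 mm per 2.4 mm at the bar.
- jaw (a joint): Jaw travel (m) towards the anvil, 0 to 0.075; starts 0 to 0.024, a gap of about 15 to 45 mm to the piston. 6 N of friction keeps it where it is while the trigger goes back; under a harder push of the pad spring it slides back until 6 N is left, so a firm grip lasts only while the trigger is held.
- pad (a joint): How far the sprung pad is pressed into the jaw head (m): 0 free, 0.016 home. Spring 2000 N/m, so 0.008 is 16 N. Wanted at the end: about 0.008 (0.005 to 0.011); beyond 0.014 (28 N) the piston counts as crushed.
- pad_face (a point): Middle of the face of the orange pad (44 mm wide, 36 mm high, 6 mm thick) that meets the piston, 58 mm above the bench; it moves along the clamp's y axis. Free, 18 mm of coil spring show between the pad and the blue jaw head.
- piston_mid (a point): Centre of the aluminium piston to be gripped: upright cylinder, 72 mm diameter, 56 mm high, 0.28 to 0.44 kg, loose on the clamp bed 1 to 6 mm short of the anvil; the pad pushes it home.
- spare_piston_mid (a point): Bystander: a second, equal piston standing on the bench (centre).
- wrist_pin_mid (a point): Bystander: steel tube 22 mm diameter, 60 mm high, standing (centre).
- spray_can_mid (a point): Bystander: green can 58 mm diameter, 150 mm high (centre).
- con_rod_mid (a point): Bystander: dark steel connecting rod, 140 mm long, lying (centre).
- ring_box_mid (a point): Bystander: flat cardboard box 100 x 100 x 28 mm (centre).
- screwdriver: Bystander: screwdriver lying on the bench.
There are look-alikes about, which are no part of the job. What is shaped like the part that bears piston_mid but blue or purple is not meant.

How it is judged:
By the outcome, as a careful person would: the job done as asked, in the order asked, and still so for the second after the job is handed in, while the arm keeps its last pose, push and grip.
It also fails if it takes over 61 s, if anything falls off the work surface, if the arm or the gripper's body presses on something with over 40 N, if the wrist force passes 120 N, or if a joint passes its speed limit or range.

ROBOT

A 7-joint arm with a two-finger parallel gripper is mounted at the origin on the work surface. World frame = base frame: x ahead of the robot, y to its left, z up, the work surface at z = 0. Lengths are in m, angles in degrees, forces in N, time in s.
With the tool pointing down it reaches from about 0.425 to 0.825 m from the base axis. Payload 3.6 kg.
Tool frame: the origin (TCP) lies between the finger pads; the fingertips stand 8 mm ahead of it and the grasp point (between the pads) lies 11 mm behind it (arm.tcp_to_tips is the distance from the TCP to the fingertips, in m); x points along the fingers, y is the direction in which the jaws open and shut, and the axes are right-handed (so a half turn about x gives the same grasp; the last joint's range is limited). The gripper opens to 85 mm and grips with 20 to 120 N. Pads are 22 mm wide; open, the fingers measure 114 mm over their backs; the gripper's body (76 mm by 85 mm) begins 54 mm behind the grasp point. The pads swing forward as they close: fully open they stand 13 mm farther back than shut.
Start: joints at [69.987, 35.231, -0.722, 81.555, 0.464, 63.22, -2.315], TCP at [0.206, -0.616, 0.206] pointing down, gripper open.
Joint ranges: [-178.69, 178.69], [-17.37, 117.87], [-77.05, 75.6], [15.02, 138.74], [-78.02, 258.01], [0.78, 113.62], [-162.83, 162.83]. Speed limits (degrees/s): [159.86, 159.86, 180, 180, 180, 180, 180].

INTERFACE

Orientations are given as a 3x3 rotation matrix whose columns are the frame's x, y, z axes.
In Python, from bench import status, snapshot, camera_model, job_done, arm gives the robot as it stands.
- The arm moves only by the tool move_arm, never from a script. Its argument "steps" is a list of rows, each a list of 5 numbers: the shift along the tool's x, y, z in m, then the turn about the tool's x in degrees, then the closure, from -1 (fully open) to 1 (shut). In form: [[x, y, z, spin, hand], ...]. A call has 1 to 12 rows; each row shifts and turns the pose as measured when the row begins, along the tool's axes as they then stand; what a row does not reach is not made up. A row lasts 1/8 s, in which the tool goes at most 62.5 mm and 10.7 degrees, less where a joint would pass 70% of its speed; a pose out of reach is approached as far as the arm can. A call with a gripper value outside its range is refused whole. The fingers move at their own pace and stop on an object; "grip_force" is the grip in N (left out, the last holds). Time passes only in rows, so rows that do not move let the fingers close. It gives the time, the measured TCP pose, the force and the opening at its end, in the units of the state.
- status.state(): the state, without advancing time (a new reading comes with each control period).
- snapshot(name): name is "scene" or "top" or "wrist"; returns the picture (400x640x3 uint8, red, green, blue); there is no depth.
- camera_model(name): a dict with "camera_matrix" (3x3 intrinsics, pixels), "k1" (the pictures are not rectified: a ray, as slopes to the right and down, at radius r is drawn at 1 + k1 r^2 times it, then the intrinsics apply), "position" and "rotation" of the camera in the world. Camera axes: x right, y up, looking along -z (the intrinsics and any distortion apply to the point x, -y, -z); pixel columns grow to the right and rows downward; lengths in m; the calibration is good to about 2 mm. A picture is of the moment at which its call begins: read the wrist's pose just before it. camera_model takes no time and is no camera call; for the wrist camera it gives the pose at the moment of the call.
- job_done(): hands the job in, once; it reports no verdict.
The state is a dict: "time_s": time; "joints": joint angles; "joint_velocities": joint speeds; "joint_efforts": joint torques, N m; "tool_pos": TCP position; "tool_rot": TCP orientation; "wrist_force": force on the tool from outside, world axes, zero at the start; "torque": the same for the moment, N m; "grip_width": opening from 0.0 (shut) to 1.0 (fully open).
Only numpy, scipy, OpenCV 4.12 (cv2) and the standard library are available. Lean on these libraries where they do the work, as an engineer would, in place of code of your own. Each camera call takes 0.05 s, during which the arm holds its last target.

## Working session

There is one attempt and no reset: what is moved stays moved. The work goes in short steps, Python scripts to look and compute and a tool call to move; the robot and the scene stay as the last step left them, time stands still between calls to the robot, and variables do not carry over. Pictures are saved under pics/ and viewed, and the job is handed in when it is done.

Besides the shell and the picture viewer there is one more tool, called after "Request:" as name([rows], argument=value, ...), one row to a line, values as JSON. move_arm: Moves the arm, as the interface text tells. Its arguments: {"type":"object","properties":{"steps":{"type":"array"},"grip_force":{"type":"number"}},"required":["steps"]}

```bash
ls; mkdir -p pics; python3 - <<'E'
from bench import status, snapshot, camera_model, arm
import cv2, numpy as np
s=status.state();print(s)
for n in ("scene","top","wrist"):
    m=camera_model(n);print(n,m)
    cv2.imwrite(f"pics/{n}0.png",snapshot(n)[:,:,::-1])
print([a for a in dir(arm) if a[0]!='_'])
E
```

```text
pics
{'time_s': 0.0, 'joints': array([69.98480978, 35.28994385, -0.72500278, 81.64187513,  0.46299078,
       63.22131883, -2.31455391]), 'joint_velocities': array([ 0.03319672, -0.06582412,  0.03709919,  0.02798863,  0.0951258 ,
        0.03715727, -0.05143806]), 'joint_efforts': array([-5.74349929e-05, -4.69226110e+01,  2.59139501e-01, -1.71035886e+01,
        9.84656479e-03,  9.65363433e-03, -3.14353663e-06]), 'tool_pos': array([ 0.20597756, -0.61560666,  0.20462709]), 'tool_rot': array([[-8.32908828e-04,  3.17338575e-01, -9.48311940e-01],
       [ 2.48783620e-03, -9.48308677e-01, -3.17339668e-01],
       [-9.99996558e-01, -2.62355979e-03,  3.68273936e-07]]), 'wrist_force': array([ 1.27442867, -0.65736716,  0.09681189]), 'torque': array([ 0.01902928, -0.05364484, -0.01238023]), 'grip_width': 0.9999613774383325}
scene {'camera_matrix': array([[437.25568783,   0.        , 316.93207873],
       [  0.        , 437.25568783, 196.28123114],
       [  0.        ,   0.        ,   1.        ]]), 'k1': -0.11280568615745357, 'position': array([ 1.06562601, -0.84768344,  0.96303371]), 'rotati
[... 330 characters left out ...]
1': -0.04170271551053428, 'position': array([ 0.2442308 , -0.03937055,  1.53880338]), 'rotation': array([[-0.01374187,  0.97759023, -0.21006784],
       [-0.99989516, -0.01247633,  0.00734856],
       [ 0.004563  ,  0.21014681,  0.97765919]])}
wrist {'camera_matrix': array([[283.56472283,   0.        , 318.16692283],
       [  0.        , 283.56472283, 204.01214991],
       [  0.        ,   0.        ,   1.        ]]), 'k1': -0.009308822890975397, 'position': array([ 0.28144286, -0.59194312,  0.37308867]), 'rotation': array([[ 0.31699363,  0.90087938,  0.29653227],
       [-0.94842582,  0.30171723,  0.0972377 ],
       [-0.00186946, -0.31206259,  0.9500597 ]])}
['Unreachable', 'tcp_to_tips']
```

View pics/scene0.png

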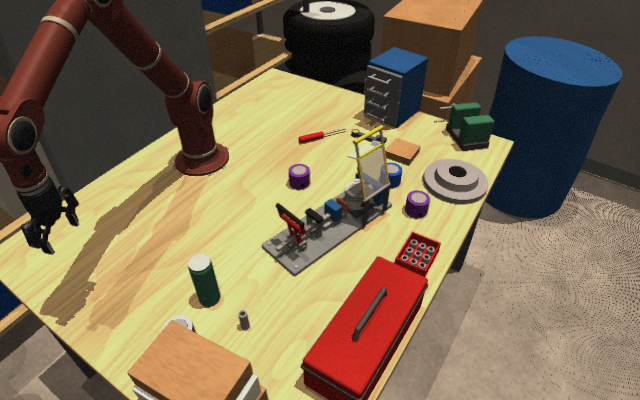

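View pics/top0.png

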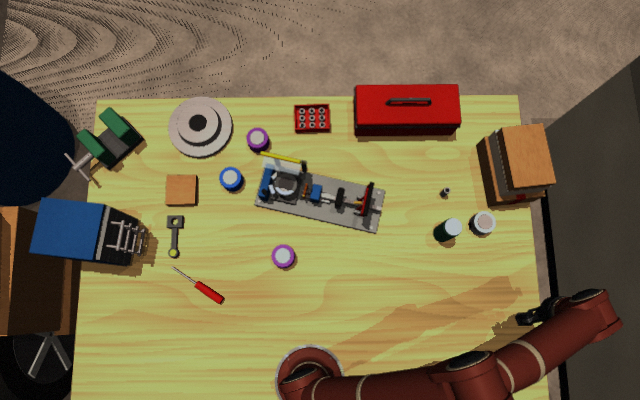

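View pics/wrist0.png

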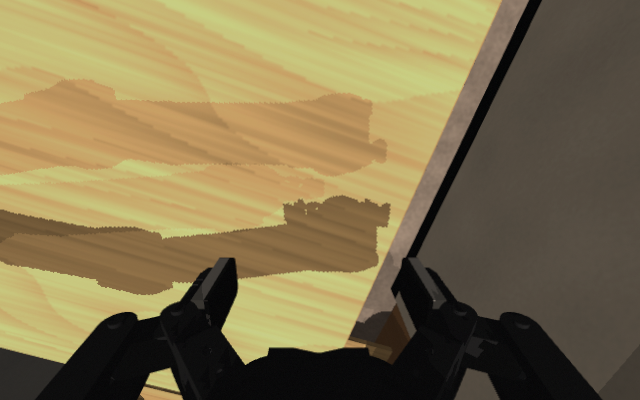

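The scene camera shows the clamp around (330,225) and the top camera shows it around (320,200). The guard stands open with its yellow bar at about top (280,157) and scene (370,133). I'll zoom in.

```bash
python3 - <<'E'
import cv2
a=cv2.imread("pics/scene0.png")[110:280,240:420];cv2.imwrite("pics/sz.png",cv2.resize(a,None,fx=3.5,fy=3.5,interpolation=cv2.INTER_CUBIC)[:600])
a=cv2.imread("pics/top0.png")[140:240,240:400];cv2.imwrite("pics/tz.png",cv2.resize(a,None,fx=5,fy=5,interpolation=cv2.INTER_CUBIC))
E
```

```text
(no output)
```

View pics/sz.png

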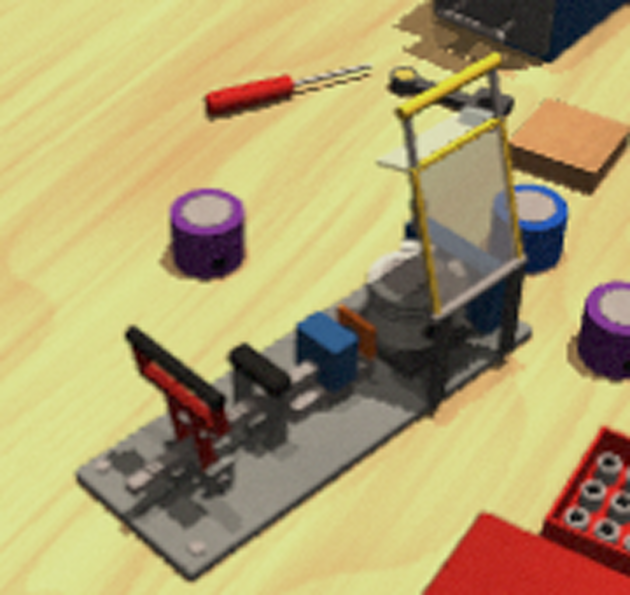

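View pics/tz.png

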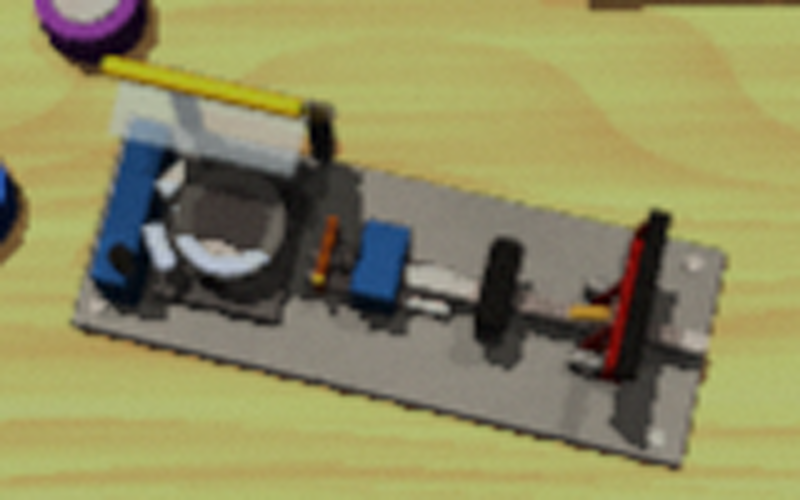

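```bash
cat > h.py <<'E'
import numpy as np, cv2
from bench import camera_model
def proj(m,P):
    P=np.atleast_2d(P); q=(P-m['position'])@m['rotation']
    u=q[:,0]/-q[:,2]; v=-q[:,1]/-q[:,2]; r2=u*u+v*v; f=1+m['k1']*r2
    K=m['camera_matrix']
    return np.c_[K[0,0]*u*f+K[0,2],K[1,1]*v*f+K[1,2]]
def clampw(p,P):
    c,s=np.cos(p[2]),np.sin(p[2]); P=np.atleast_2d(P)
    return np.c_[p[0]+c*P[:,0]-s*P[:,1], p[1]+s*P[:,0]+c*P[:,1], P[:,2]]
E
cat > fit.py <<'E'
from h import *
from scipy.optimize import least_squares
T=camera_model('top');S=camera_model('scene')
z=lambda x,y:(x/5+240-.4,y/5+140-.4)
y_=lambda x,y:(x/3.5+240-.35,y/3.5+110-.35)
def res(p,full=False):
    o=p[3];L=p[5];lt=p[4]; g=p[6]
    gb=lambda e:[.075-.185*np.cos(g),.06+e*L,.115+.185*np.sin(g)]
    tb=lambda e:[e*lt,-.209,.149]
    c=lambda a,b:[a*.075,o+b*.2075,.012]
    t=[(c(-1,1),z(77,326)),(c(-1,-1),z(680,465)),(c(1,-1),z(727,255)),(gb(1),z(104,65)),(gb(-1),z(303,107)),(tb(1),z(659,215)),(tb(-1),z(620,375))]
    s=[(c(-1,-1),y_(80,475)),(c(1,-1),y_(192,576)),(c(1,1),y_(530,333)),(gb(-1),y_(403,108)),(gb(1),y_(498,60)),(tb(-1),y_(132,333)),(tb(1),y_(220,400))]
    r=[]
    for m,q in((T,t),(S,s)):
        r.append(proj(m,clampw(p,[a for a,b in q]))-np.array([b for a,b in q]))
    r=np.vstack(r)
    return r if full else r.ravel()
f=least_squares(res,[.5,0,-.2,0,.05,.05,1.2],loss='soft_l1')
if __name__=='__main__':
    print(f.x,np.degrees(f.x[2]));print(res(f.x,True).round(1))
    p=f.x
    print(clampw(p,[[0,-.209,.149],[0,.057,.058],[.075,.06,.115],[.075-.185*np.cos(p[6]),.06,.115+.185*np.sin(p[6])],[-.11,.06,.115]]))
E
python3 fit.py
```

```text
[ 0.59514206  0.017547   -0.24315653 -0.0591085   0.05121328  0.05593574
  1.3057974 ] -13.931842770561751
[[-1.3  0.1]
 [ 0.5  0.6]
 [ 0.3 -0.7]
 [-0.1 -0.3]
 [-0.8  0.2]
 [-0.2  0.1]
 [ 0.6  0.2]
 [-2.  -0.7]
 [-0.3  0.3]
 [ 0.9 -1.2]
 [-0.1  1.9]
 [-0.1  0. ]
 [ 0.5  0.2]
 [ 0.2  0.5]]
[[ 0.54482166 -0.18530481  0.149     ]
 [ 0.60886581  0.07287022  0.058     ]
 [ 0.68238182  0.05772441  0.115     ]
 [ 0.63535415  0.06939032  0.29354216]
 [ 0.502824    0.1022664   0.115     ]]
```

Request:
move_arm([
  [-0.05,0,0,-10,-1],
  [-0.05,0,0,-10,-1],
  [-0.05,0,0,-10,-1],
  [-0.05,0,0,-10,-1],
  [0,0,0,-10,-1],
  [0,0,0,-7.6,-1],
  [0,0,0,0,-1],
], grip_force=25)

```text
time_s: 1.02
tool_pos: [0.2059, -0.6149, 0.4075]
tool_rot: [[-0.003, 0.978, -0.209], [0.009, -0.209, -0.978], [-1.0, -0.005, -0.009]]
wrist_force: [0.1, 0.0, 0.5]
grip_width: 1.003
```

Request:
move_arm([
  [0,0.0173,-0.0474,1.8,-1],
  [0,0.0173,-0.0474,0,-1],
  [0,0.0173,-0.0474,0,-1],
  [0,0.0173,-0.0474,0,-1],
  [0,0.0173,-0.0474,0,-1],
  [0,0.0173,-0.0474,0,-1],
  [0,0.0173,-0.0474,0,-1],
  [0,0.0173,-0.0474,0,-1],
  [0,0.0173,-0.0474,0,-1],
  [0,0.0173,-0.0474,0,-1],
  [0,0.0173,-0.0474,0,-1],
  [0,0,0,0,-1],
])

```text
time_s: 2.52
tool_pos: [0.528, -0.1433, 0.403]
tool_rot: [[-0.014, 0.962, -0.274], [0.02, -0.274, -0.962], [-1.0, -0.019, -0.015]]
wrist_force: [0.1, -0.6, -0.2]
grip_width: 0.997
```

Request:
move_arm([
  [0,0.009,-0.045,-2,-1],
  [0,0.009,-0.045,0,-1],
  [0,0.009,-0.045,0,-1],
  [0,0.009,-0.045,0,-1],
  [0,0.009,-0.04,0,-1],
  [0,0,0,0,-1],
  [0,0,0,0,-1],
])

```text
time_s: 3.4
tool_pos: [0.629, 0.0514, 0.3999]
tool_rot: [[-0.023, 0.963, -0.268], [0.01, -0.268, -0.963], [-1.0, -0.025, -0.003]]
wrist_force: [-0.4, 0.3, 0.2]
grip_width: 1.002
```

```bash
cat > look.py <<'E'
import sys
from h import *; from fit import f
from bench import snapshot,status
n,name=sys.argv[1:3]
m=camera_model(n);s=status.state();im=snapshot(n)[:,:,::-1].copy();cv2.imwrite(f"pics/{name}.png",im)
print(s['time_s'],s['tool_pos'].round(4),s['tool_rot'].round(3).tolist(),s['wrist_force'].round(1),s['grip_width'])
E
python3 look.py wrist w1
```

```text
3.4 [0.629  0.0514 0.3999] [[-0.023, 0.963, -0.268], [0.01, -0.268, -0.963], [-1.0, -0.025, -0.003]] [-0.4  0.3  0.2] 1.0018865060485012
```

View pics/w1.png

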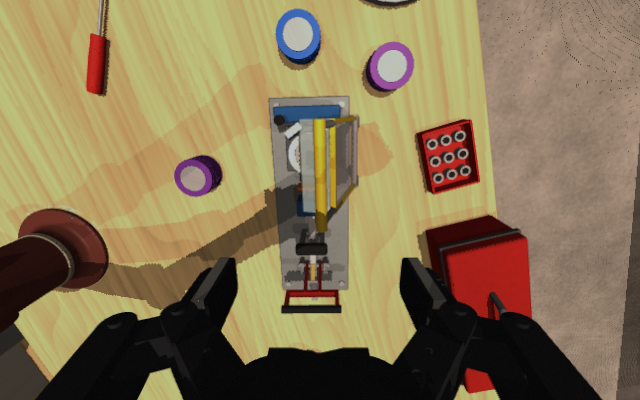

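```bash
python3 - <<'E'
from h import *; from fit import f
from bench import status
p=f.x;m=camera_model('wrist')
for g in (1.2,1.25,1.3,1.35):
    print(g,proj(m,clampw(p,[[.075-.185*np.cos(g),.06+e,.115+.185*np.sin(g)] for e in(-.056,.056)])).round(1).tolist())
print(proj(m,clampw(p,[[-.051,-.209,.149],[.051,-.209,.149],[-.075,-.0591+.2075,.014],[.075,-.0591+.2075,.014]])).round(1).tolist())
s=status.state();print(proj(m,s['tool_pos']-.011*s['tool_rot'][:,0]))
E
```

```text
1.2 [[306.6, 225.8], [301.8, 116.3]]
1.25 [[314.6, 226.7], [310.8, 116.1]]
1.3 [[323.0, 227.6], [320.2, 115.8]]
1.35 [[331.6, 228.3], [329.9, 115.6]]
[[283.4, 307.8], [341.0, 307.4], [268.1, 97.2], [349.7, 94.6]]
[[318.47921672 245.67206505]]
```

Request:
move_arm([
  [0.03,0.003,-0.017,1.5,-1],
  [0.03,0,0,0,-1],
  [0.03,0,0,0,-1],
  [0.022,0,0,0,-1],
  [0,0,0,0,-1],
])

```text
time_s: 4.08
tool_pos: [0.6336, 0.0575, 0.2869]
tool_rot: [[-0.02, 0.95, -0.311], [0.005, -0.311, -0.95], [-1.0, -0.02, 0.002]]
wrist_force: [0.2, 0.5, 0.4]
grip_width: 0.997
```

```bash
python3 look.py wrist w2; python3 look.py scene s2;  python3 - <<'E'
import cv2
a=cv2.imread("pics/s2.png")[80:250,260:440];cv2.imwrite("pics/s2z.png",cv2.resize(a,None,fx=3.5,fy=3.5,interpolation=cv2.INTER_CUBIC))
E
```

```text
4.075 [0.6336 0.0575 0.2869] [[-0.02, 0.95, -0.311], [0.005, -0.311, -0.95], [-1.0, -0.02, 0.002]] [0.2 0.5 0.4] 0.9970971102988215
4.125 [0.6344 0.0576 0.2883] [[-0.017, 0.95, -0.312], [0.005, -0.311, -0.95], [-1.0, -0.018, 0.0]] [ 0.3 -0.1  0.8] 1.0009842417079182
```

View pics/w2.png

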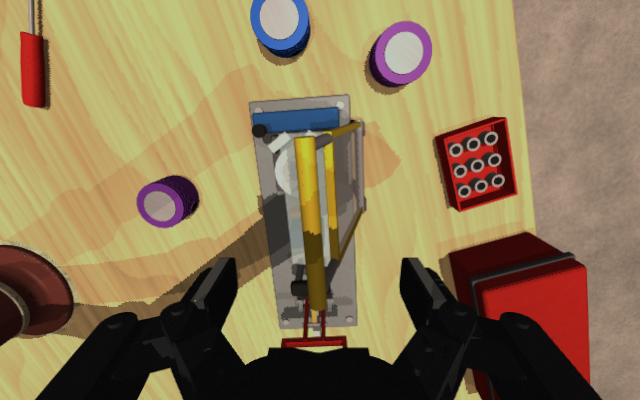

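View pics/s2z.png

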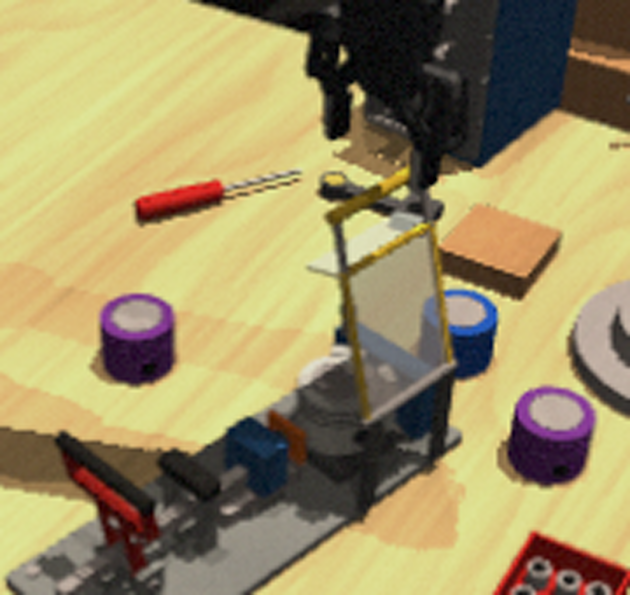

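```bash
python3 - <<'E'
from h import *; from fit import f
from bench import status
p=f.x;m=camera_model('wrist')
for g in (1.2,1.25,1.3,1.35):
    print(g,proj(m,clampw(p,[[.075-.185*np.cos(g),.06+e,.115+.185*np.sin(g)] for e in(-.056,.056)])).round(1).tolist())
s=status.state()
R=s['tool_rot'];t=s['tool_pos']
for d in(-.011,-.02): print(proj(m,t+d*R[:,0]))
g=1.28
for g in(1.26,1.3):
  P=clampw(p,[[.075-.185*np.cos(g),.06,.115+.185*np.sin(g)]])[0];print((P-t)@R)
E
```

```text
1.2 [[293.6, 296.8], [274.5, 135.3]]
1.25 [[305.5, 298.9], [288.6, 134.6]]
1.3 [[318.1, 300.7], [303.6, 133.9]]
1.35 [[331.2, 302.1], [319.4, 133.0]]
[[318.35265361 245.69958356]]
[[318.3592638  252.66240278]]
[-0.00164108 -0.01128205 -0.00994155]
[-0.00387425 -0.00424668 -0.01046046]
```

Request:
move_arm([
  [0.005,-0.005,-0.008,-4,-1],
  [0.003,0,0,0,-1],
  [0,0,0,0,-0.4],
  [0,0,0,0,0],
  [0,0,0,0,0.3],
], grip_force=20)

```text
time_s: 4.8
tool_pos: [0.6355, 0.0659, 0.2868]
tool_rot: [[-0.005, 0.969, -0.249], [0.006, -0.249, -0.969], [-1.0, -0.006, -0.005]]
wrist_force: [-1.1, -0.0, 0.7]
grip_width: 0.378
```

```bash
python3 look.py wrist w3
```

```text
4.8 [0.6355 0.0659 0.2868] [[-0.005, 0.969, -0.249], [0.006, -0.249, -0.969], [-1.0, -0.006, -0.005]] [-1.1 -0.   0.7] 0.3777645961306105
```

View pics/w3.png

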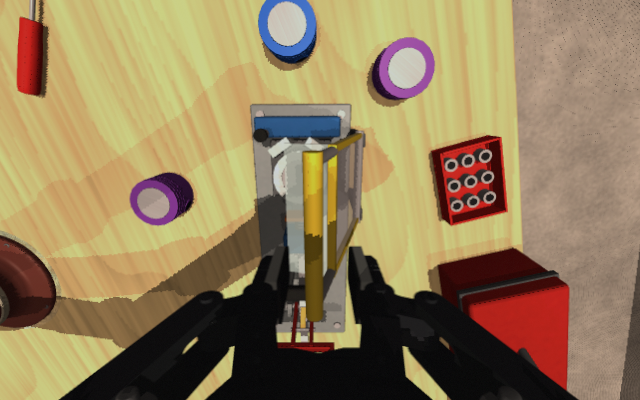

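Request:
move_arm([
  [0.005,-0.002,0,0,0.4],
  [0,0,0,0,0.6],
  [0,0,0,0,1],
  [0,0,0,0,1],
  [0,0,0,0,1],
], grip_force=20)

```text
time_s: 5.48
tool_pos: [0.6333, 0.0664, 0.2812]
tool_rot: [[-0.005, 0.969, -0.249], [0.006, -0.249, -0.969], [-1.0, -0.007, -0.005]]
wrist_force: [0.2, 0.4, 0.4]
grip_width: -0.001
```

```bash
python3 look.py wrist w4
```

```text
5.475 [0.6333 0.0664 0.2812] [[-0.005, 0.969, -0.249], [0.006, -0.249, -0.969], [-1.0, -0.007, -0.005]] [0.2 0.4 0.4] -0.0010996459140155217
```

View pics/w4.png

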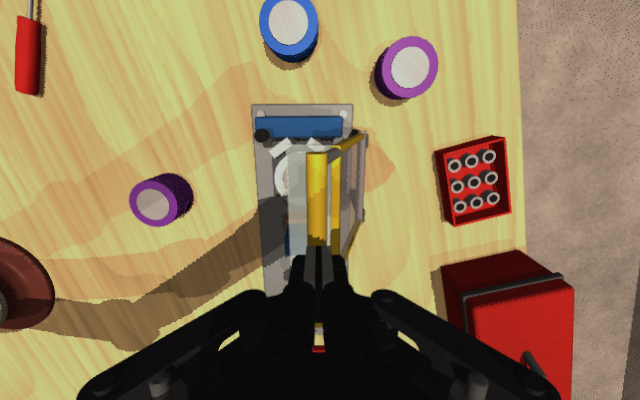

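```bash
python3 look.py scene s3;  python3 - <<'E'
import cv2
a=cv2.imread("pics/s3.png")[90:210,320:440];cv2.imwrite("pics/s3z.png",cv2.resize(a,None,fx=5,fy=5,interpolation=cv2.INTER_CUBIC))
from h import *; from fit import f
from bench import status
p=f.x;m=camera_model('scene');s=status.state();R=s['tool_rot'];t=s['tool_pos']
Z=lambda q:((q-[320,90])*5).round(0).tolist()
print('tips',Z(proj(m,[t+.008*R[:,0],t-.011*R[:,0]])))
for g in(1.2,1.25,1.3): print(g,Z(proj(m,clampw(p,[[.075-.185*np.cos(g),.06+e,.115+.185*np.sin(g)] for e in(-.056,0,.056)]))))
E
```

```text
5.525 [0.6333 0.0664 0.2812] [[-0.005, 0.969, -0.249], [0.006, -0.249, -0.969], [-1.0, -0.007, -0.005]] [-0.6  0.5 -1. ] -0.0026903323840282074
tips [[235.0, 254.0], [237.0, 226.0]]
1.2 [[148.0, 257.0], [217.0, 218.0], [284.0, 180.0]]
1.25 [[160.0, 259.0], [229.0, 219.0], [296.0, 182.0]]
1.3 [[172.0, 262.0], [242.0, 222.0], [308.0, 184.0]]
```

View pics/s3z.png

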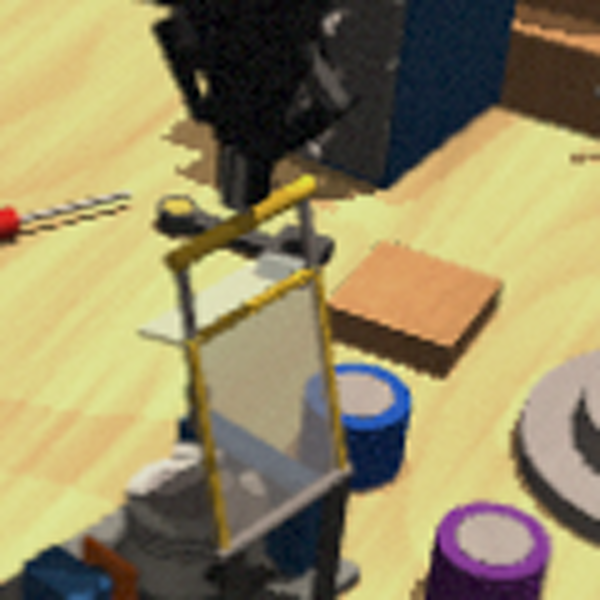

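```bash
python3 - <<'E'
from h import *
from bench import status
s=status.state();R=s['tool_rot'];t=s['tool_pos']
for n in('wrist','scene'):
  m=camera_model(n)
  for z in(-.011,0,.011):
    print(n,z,[(d,proj(m,t+R@[d,0,z])[0].round(0).tolist()) for d in(.008,-.002,-.012,-.022,-.032)])
m=camera_model('wrist');print((m['position']-t)@R, m['rotation'].T@R)
a=cv2.imread("pics/w4.png")[200:400,220:420];cv2.imwrite("pics/w4z.png",cv2.resize(a,None,fx=3,fy=3))
E
python3 look.py top t3; python3 -c "
import cv2
a=cv2.imread('pics/t3.png')[120:240,240:400];cv2.imwrite('pics/t3z.png',cv2.resize(a,None,fx=5,fy=5,interpolation=cv2.INTER_CUBIC))"
```

```text
wrist -0.011 [(0.008, [318.0, 218.0]), (-0.002, [319.0, 224.0]), (-0.012, [319.0, 230.0]), (-0.022, [319.0, 237.0]), (-0.032, [319.0, 245.0])]
wrist 0 [(0.008, [318.0, 233.0]), (-0.002, [319.0, 239.0]), (-0.012, [319.0, 246.0]), (-0.022, [319.0, 254.0]), (-0.032, [319.0, 263.0])]
wrist 0.011 [(0.008, [318.0, 248.0]), (-0.002, [319.0, 255.0]), (-0.012, [319.0, 262.0]), (-0.022, [319.0, 271.0]), (-0.032, [319.0, 281.0])]
scene -0.011 [(0.008, [370.0, 139.0]), (-0.002, [370.0, 136.0]), (-0.012, [370.0, 133.0]), (-0.022, [370.0, 130.0]), (-0.032, [371.0, 127.0])]
scene 0 [(0.008, [367.0, 141.0]), (-0.002, [367.0, 138.0]), (-0.012, [367.0, 135.0]), (-0.022, [368.0, 132.0]), (-0.032, [368.0, 129.0])]
scene 0.011 [(0.008, [364.0, 142.0]), (-0.002, [364.0, 139.0]), (-0.012, [365.0, 136.0]), (-0.022, [365.0, 133.0]), (-0.032, [365.0, 130.0])]
[-1.68337362e-01 -1.54789808e-04 -7.86481182e-02] [[ 2.61804766e-04  9.99999938e-01  2.33522251e-04]
 [ 3.12179842e-01  1.40121351e-04 -9.50023014e-01]
 [-9.50022988e-01  3.21621492e-04 -3.12179786e-01]]
5.575 [0.6333 0.0664 0.2812] [[-0.005, 0.969, -0.249], [0.006, -0.249, -0.969], [-1.0, -0.007, -0.005]] [0.  0.  0.1] 0.004715006350968928
```

View pics/w4z.png

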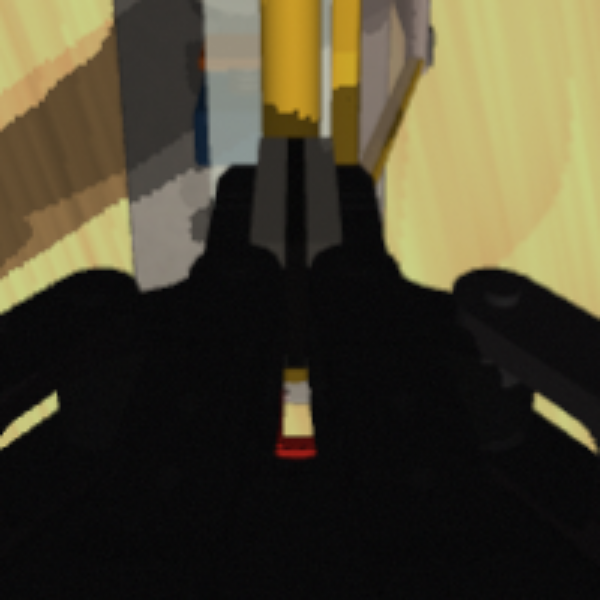

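View pics/t3z.png

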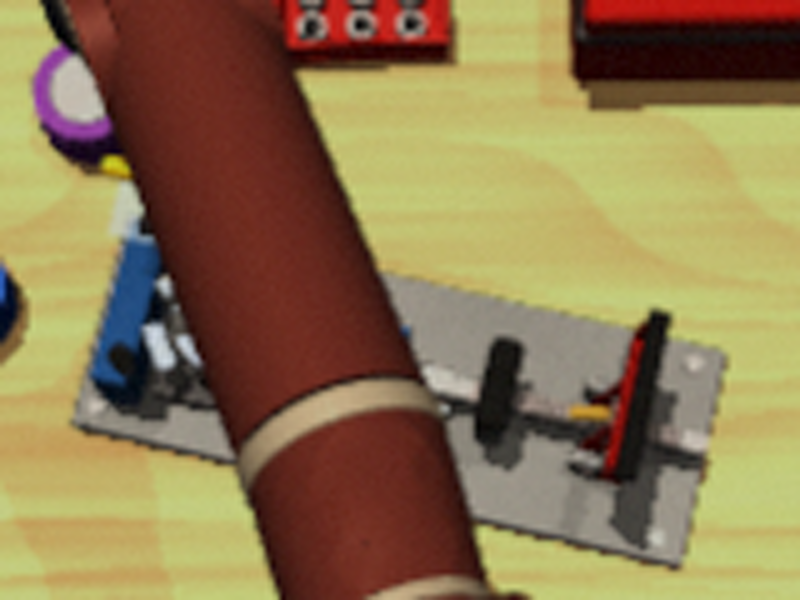

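Request:
move_arm([
  [0,0,0,0,0],
  [0,0,0,0,-0.5],
  [0.01,0,0,0,-0.5],
  [0.01,0,0,0,-0.5],
  [0,0,0,0,-0.5],
])

```text
time_s: 6.25
tool_pos: [0.6327, 0.0664, 0.2591]
tool_rot: [[-0.006, 0.969, -0.249], [0.006, -0.249, -0.969], [-1.0, -0.008, -0.004]]
wrist_force: [0.1, 0.3, 0.8]
grip_width: 0.749
```

```bash
python3 look.py wrist w5;python3 look.py scene s5;  python3 - <<'E'
import cv2
from bench import arm; print(arm.tcp_to_tips)
a=cv2.imread("pics/s5.png")[90:210,320:440];cv2.imwrite("pics/s5z.png",cv2.resize(a,None,fx=5,fy=5,interpolation=cv2.INTER_CUBIC))
E
```

```text
6.25 [0.6327 0.0664 0.2591] [[-0.006, 0.969, -0.249], [0.006, -0.249, -0.969], [-1.0, -0.008, -0.004]] [0.1 0.3 0.8] 0.7489175206741141
6.3 [0.6331 0.0665 0.2597] [[-0.005, 0.969, -0.249], [0.006, -0.249, -0.969], [-1.0, -0.007, -0.005]] [ 0.2  0.5 -0.2] 0.7485498060873241
0.008
```

View pics/s5z.png

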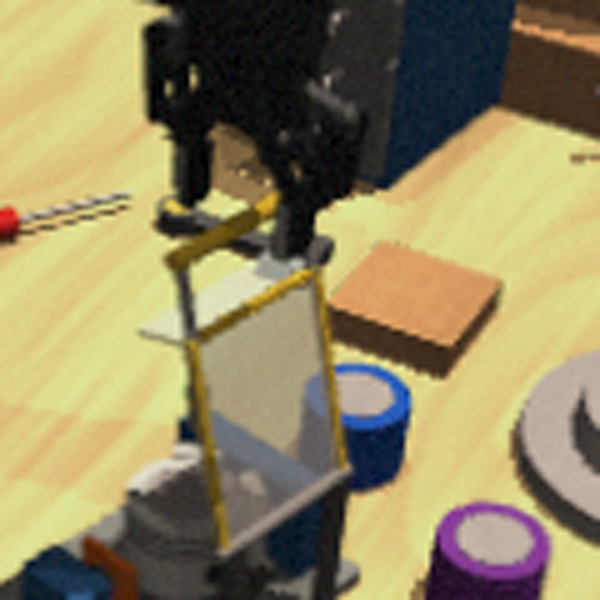

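View pics/w5.png

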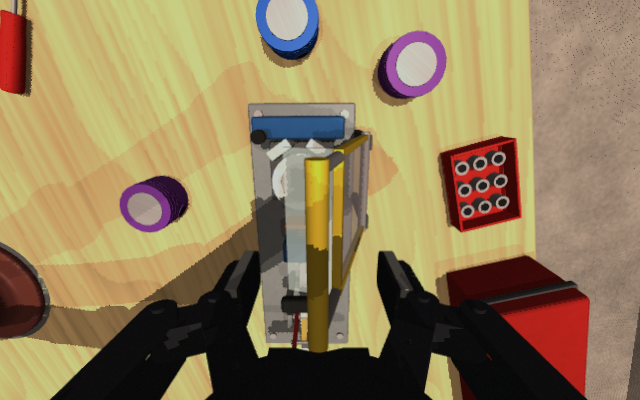

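Request:
move_arm([
  [0.004,0,0,0,-0.2],
  [0,0,0,0,0.2],
  [0,0,0,0,0.5],
  [0,0,0,0,1],
  [0,0,0,0,1],
  [0,0,0,0,1],
])

```text
time_s: 7.1
tool_pos: [0.6336, 0.0668, 0.2568]
tool_rot: [[-0.003, 0.969, -0.249], [0.007, -0.248, -0.969], [-1.0, -0.005, -0.006]]
wrist_force: [-0.9, -0.4, 0.1]
grip_width: 0.13
```

```bash
python3 look.py wrist w6;python3 look.py scene s6;  python3 - <<'E'
import cv2
a=cv2.imread("pics/s6.png")[90:210,320:440];cv2.imwrite("pics/s6z.png",cv2.resize(a,None,fx=5,fy=5,interpolation=cv2.INTER_CUBIC))
E
```

```text
7.1 [0.6336 0.0668 0.2568] [[-0.003, 0.969, -0.249], [0.007, -0.248, -0.969], [-1.0, -0.005, -0.006]] [-0.9 -0.4  0.1] 0.12973895789426138
7.15 [0.6336 0.0668 0.2568] [[-0.003, 0.969, -0.248], [0.007, -0.248, -0.969], [-1.0, -0.005, -0.006]] [ 0.1 -0.5 -1.1] 0.12826700521095075
```

View pics/s6z.png

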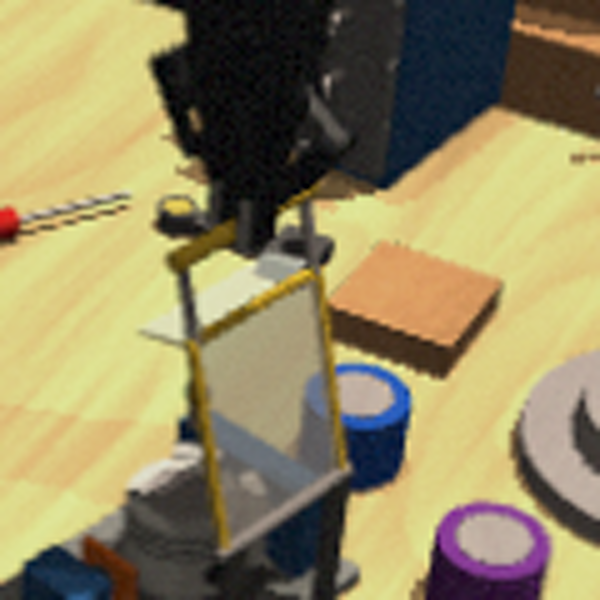

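Request:
move_arm([
  [0.006,-0.0175,0,0,1],
  [0.0077,-0.0168,0,0,1],
  [0.0094,-0.016,0,0,1],
  [0,0,0,0,1],
])

```text
time_s: 7.7
tool_pos: [0.5873, 0.0785, 0.2357]
tool_rot: [[0.007, 0.968, -0.25], [0.006, -0.25, -0.968], [-1.0, 0.005, -0.007]]
wrist_force: [-0.8, 0.2, -1.8]
grip_width: 0.129
```

```bash
cat > g.py <<'E'
from h import *; from fit import f
from bench import status
s=status.state();t=s['tool_pos'];R=s['tool_rot'];p=f.x
c,sn=np.cos(p[2]),np.sin(p[2]);d=t[:2]-p[:2]
cx=c*d[0]+sn*d[1];cy=-sn*d[0]+c*d[1]
bx=cx-.0018;bz=t[2]+.0365
F=s['wrist_force'];print('clamp',cx,cy,'g',np.arctan2(bz-.115,.075-bx),'rad',np.hypot(bz-.115,.075-bx),'F clamp',c*F[0]+sn*F[1],-sn*F[0]+c*F[1],F[2],'w',s['grip_width'],s['time_s'],t, 'az',np.degrees(np.arctan2(R[1,1],R[0,1])),'tilt',R[:2,0])
E
python3 g.py
```

```text
clamp -0.022282259534649216 0.05728497942448497 g 1.0083374941426737 rad 0.18580205011756543 F clamp -0.8660152481042568 -0.02670497254659021 -1.821729006111282 w 0.12910044459503112 7.7 [0.58730765 0.07851166 0.23567859] az -14.460437520644689 tilt [0.00660961 0.00560045]
```

Request:
move_arm([
  [0.0106,-0.0152,0,0,1],
  [0.0121,-0.014,0,0,1],
  [0.0134,-0.0127,0,0,1],
  [0.0146,-0.0113,0,0,1],
  [0,0,0,0,1],
])

```text
time_s: 8.32
tool_pos: [0.538, 0.0908, 0.1877]
tool_rot: [[0.01, 0.968, -0.251], [0.003, -0.251, -0.968], [-1.0, 0.009, -0.006]]
wrist_force: [-1.0, 0.0, -2.0]
grip_width: 0.132
```

```bash
python3 g.py
```

```text
clamp -0.0730502882878874 0.05734900301579943 g 0.6296853046482627 rad 0.18540943105288946 F clamp -1.0029051268705895 -0.21106381861493215 -2.0151305087850444 w 0.13183109631410292 8.325 [0.53804848 0.09079709 0.18768584] az -14.561045948091321 tilt [0.01021881 0.00313295]
```

Radius and force stay right, so I'm continuing in smaller steps.

Request:
move_arm([
  [0.0155,-0.0102,0,0,1],
  [0.0164,-0.0087,0,0,1],
  [0.0105,-0.0045,0,0,1],
  [0.0107,-0.0039,0,0,1],
  [0,0,0,0,1],
])

```text
time_s: 8.95
tool_pos: [0.5117, 0.0973, 0.1352]
tool_rot: [[0.006, 0.968, -0.253], [0.001, -0.253, -0.968], [-1.0, 0.006, -0.002]]
wrist_force: [-2.6, -0.3, -1.2]
grip_width: 0.131
```

```bash
python3 g.py
```

```text
clamp -0.10024876898991172 0.057349455996724696 g 0.3098325064971686 rad 0.18590048531641265 F clamp -2.478320922475075 -0.9454617628349413 -1.2061245642011424 w 0.13074812012486187 8.95 [0.51165022 0.09734604 0.13518089] az -14.637002120370225 tilt [0.00599612 0.00096171]
```

Request:
move_arm([
  [0.0089,-0.0026,0,0,1],
  [0.009,-0.0022,0,0,1],
  [0.0091,-0.0017,0,0,1],
  [0.008,-0.001,0,0,1],
  [0,0,0,0,1],
])

```text
time_s: 9.57
tool_pos: [0.5034, 0.0994, 0.0978]
tool_rot: [[0.004, 0.968, -0.253], [0.001, -0.253, -0.968], [-1.0, 0.003, -0.001]]
wrist_force: [-3.0, 0.8, -1.3]
grip_width: 0.126
```

```bash
python3 g.py
```

```text
clamp -0.10878684447262842 0.05735095374272883 g 0.1033996261485536 rad 0.18658338262784246 F clamp -3.1437524221610422 0.01563915995900056 -1.294996033578979 w 0.12634472871083294 9.575 [0.50336367 0.09940319 0.09775829] az -14.632283079505127 tilt [0.0035685  0.00059613]
```

Request:
move_arm([
  [0.006,0,0,0,1],
  [0.005,0,0,0,1],
  [0.005,0,0,0,1],
  [0.004,0,0,0,1],
  [0.004,0,0,0,1],
])

```text
time_s: 10.2
tool_pos: [0.5018, 0.0998, 0.0728]
tool_rot: [[0.0, 0.968, -0.252], [0.0, -0.252, -0.968], [-1.0, 0.0, -0.0]]
wrist_force: [-9.3, -1.5, 23.3]
grip_width: 0.129
```

```bash
python3 g.py
```

```text
clamp -0.11040418728192772 0.05733563471170342 g -0.030702206080991657 rad 0.1872924536655699 F clamp -8.709676646405576 -3.6711828838777265 23.338340565075477 w 0.12888792801193463 10.2 [0.50179021 0.09977772 0.07275061] az -14.613762605610143 tilt [0.00047489 0.00019575]
```

Request:
move_arm([
  [-0.003,0,0,0,1],
  [0,0,0,0,0.3],
  [0,0,0,0,0.1],
  [0,0,0,0,0.1],
  [0,0,0,0,0.1],
])

```text
time_s: 10.82
tool_pos: [0.5092, 0.1, 0.0773]
tool_rot: [[0.014, 0.967, -0.255], [0.004, -0.255, -0.967], [-1.0, 0.013, -0.007]]
wrist_force: [-0.2, -0.3, -1.1]
grip_width: 0.452
```

```bash
python3 g.py; python3 look.py wrist w7
```

```text
clamp -0.10322716441138582 0.0593529621805415 g -0.006756477794939446 rad 0.18003127360887114 F clamp -0.16489431134943638 -0.3031686305993062 -1.052770549008722 w 0.4519575334260396 10.825 [0.50924181 0.10000771 0.07728363] az -14.804409676210037 tilt [0.01439089 0.00352499]
10.825 [0.5092 0.1    0.0773] [[0.014, 0.967, -0.255], [0.004, -0.255, -0.967], [-1.0, 0.013, -0.007]] [-0.2 -0.3 -1.1] 0.4519575334260396
```

View pics/w7.png

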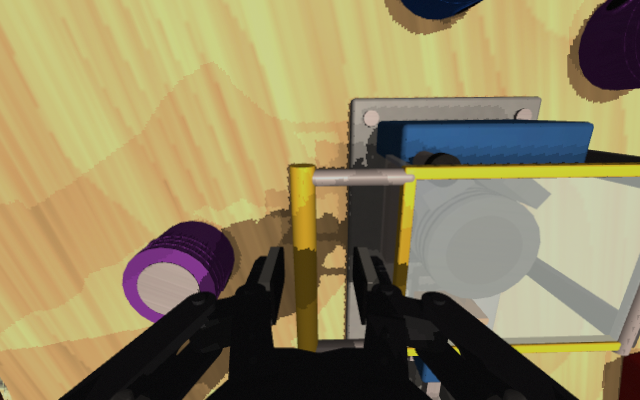

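Request:
move_arm([
  [-0.015,-0.004,0,0,0.1],
  [-0.045,0,0,0,0.1],
  [-0.05,0,0,0,-0.2],
  [-0.05,0,0,9,-0.5],
  [0,0,0,10,-0.5],
  [0,0,0,10,-0.5],
  [0,0,0,10,-0.5],
  [0,0,0,10,-0.5],
  [0,0,0,10,-0.5],
  [0,0,0,10,-0.5],
  [0,0,0,10,-0.5],
  [0,0,0,10,-0.5],
])

```text
time_s: 12.38
tool_pos: [0.4988, 0.1045, 0.2546]
tool_rot: [[0.025, -0.281, -0.959], [0.01, -0.96, 0.281], [-1.0, -0.017, -0.021]]
wrist_force: [-0.4, 0.7, 0.7]
grip_width: 0.756
```

```bash
cat >tr.py <<'E'
from h import *; from fit import f
from bench import status
s=status.state();t=s['tool_pos'];R=s['tool_rot'];p=f.x
B=clampw(p,[[0,-.209,.149]])[0]
az=np.degrees(np.arctan2(R[1,1],R[0,1])); print('az',az,'spin needed',az-(np.degrees(p[2])-90),'bar in tool',(B-t)@R,t,'j7',s['joints'][6],'t',s['time_s'],'w',s['grip_width'],'F',s['wrist_force'],'tilt',R[:2,0])
E
python3 tr.py
```

```text
az -106.33092257558886 spin needed -2.3990798050270996 bar in tool [ 0.10374566  0.2669272  -0.12346238] [0.49882592 0.10449655 0.2546211 ] j7 -123.3220592744904 t 12.375 w 0.7563973573842252 F [-0.439278    0.73833572  0.71807279] tilt [0.02504751 0.01031315]
```

Request:
move_arm([
  [0,0.0445,-0.0205,-2.4,-0.5],
  [0,0.0445,-0.0205,0,-0.5],
  [0,0.0445,-0.0205,0,-0.5],
  [0,0.0445,-0.0205,0,-0.5],
  [0,0.0445,-0.0205,0,-0.5],
  [0,0.04,-0.0205,0,-0.5],
  [0,0,0,0,-0.5],
  [0,0,0,0,-0.5],
])

```text
time_s: 13.38
tool_pos: [0.5548, -0.1806, 0.2601]
tool_rot: [[0.034, -0.227, -0.973], [0.017, -0.973, 0.228], [-0.999, -0.025, -0.03]]
wrist_force: [0.1, -0.6, 0.1]
grip_width: 0.752
```

```bash
python3 tr.py; python3 look.py wrist w8; python3 look.py scene s8
python3 - <<'E'
from h import *; from fit import f
from bench import status
p=f.x;m=camera_model('wrist')
print(proj(m,clampw(p,[[-.051,-.209,.149],[.051,-.209,.149],[0,-.122,.096],[-.075,-.0591-.2075,.014],[.075,-.0591-.2075,.014]])).round(1).tolist())
a=cv2.imread("pics/s8.png")[150:270,250:410];cv2.imwrite("pics/s8z.png",cv2.resize(a,None,fx=5,fy=5,interpolation=cv2.INTER_CUBIC))
E
```

```text
az -103.15356760211854 spin needed 0.7782751684432156 bar in tool [0.11059119 0.00958971 0.01196516] [ 0.55484341 -0.18060922  0.2600993 ] j7 -87.27057039018709 t 13.375 w 0.7515127820801207 F [ 0.10492749 -0.58518933  0.09790273] tilt [0.0343969  0.01726695]
13.375 [ 0.5548 -0.1806  0.2601] [[0.034, -0.227, -0.973], [0.017, -0.973, 0.228], [-0.999, -0.025, -0.03]] [ 0.1 -0.6  0.1] 0.7515127820801207
13.425 [ 0.5547 -0.1812  0.2601] [[0.034, -0.228, -0.973], [0.016, -0.973, 0.228], [-0.999, -0.024, -0.03]] [-0.6  0.1  0.1] 0.7517751779706241
[[324.7, 249.2], [326.8, 154.6], [254.3, 190.5], [361.3, 226.4], [367.3, 127.1]]
```

View pics/w8.png

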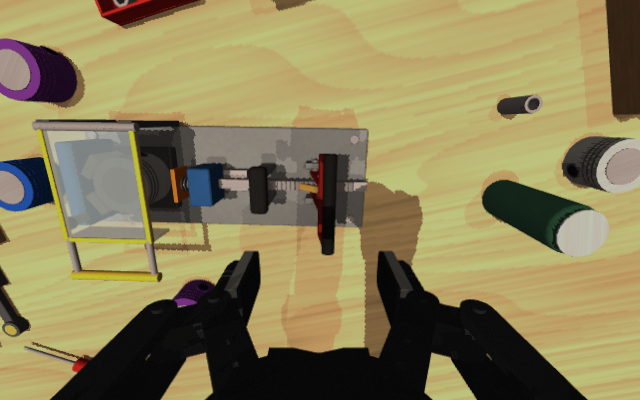

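View pics/s8z.png

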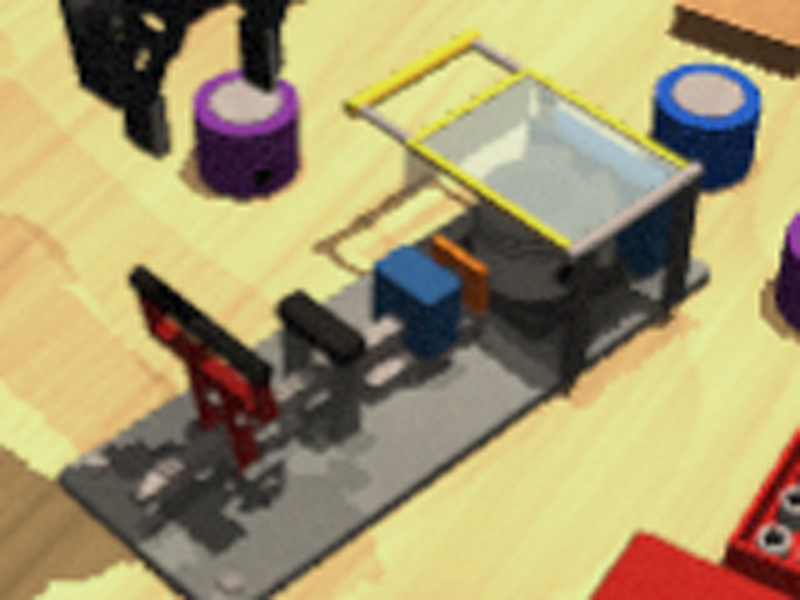

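Request:
move_arm([
  [0.035,0.011,0.012,0.8,-0.5],
  [0.035,0,0,0,-0.5],
  [0.03,0,0,0,-0.5],
  [0.02,0,0,0,-0.5],
  [0,0,0,0,-0.5],
])

```text
time_s: 14.1
tool_pos: [0.5465, -0.1781, 0.1395]
tool_rot: [[0.039, -0.228, -0.973], [0.02, -0.973, 0.229], [-0.999, -0.028, -0.034]]
wrist_force: [-0.2, 0.3, 0.3]
grip_width: 0.749
```

```bash
python3 tr.py; python3 look.py wrist w9
```

```text
az -103.18038399022154 spin needed 0.7514587803402151 bar in tool [-0.00971868  0.00713787 -0.00033254] [ 0.54650742 -0.17809182  0.13947931] j7 -87.15853366843932 t 14.1 w 0.7491300999112698 F [-0.18089867  0.2901842   0.31434889] tilt [0.0393425  0.01952829]
14.1 [ 0.5465 -0.1781  0.1395] [[0.039, -0.228, -0.973], [0.02, -0.973, 0.229], [-0.999, -0.028, -0.034]] [-0.2  0.3  0.3] 0.7491300999112698
```

View pics/w9.png

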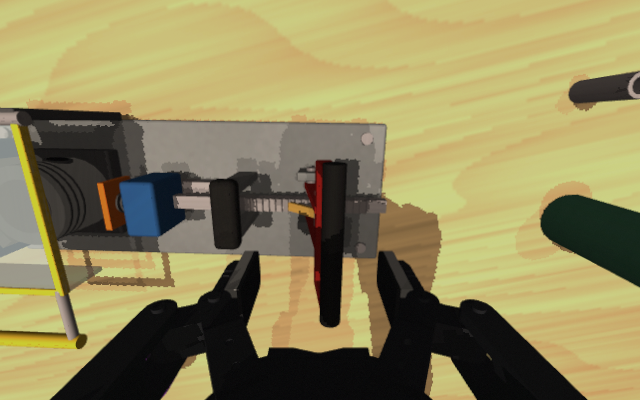

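Request:
move_arm([
  [0.012,0.009,0,0.7,-0.5],
  [0.012,0,0,0,-0.5],
  [0,0,0,0,-0.3],
  [0,0,0,0,0],
])

```text
time_s: 14.65
tool_pos: [0.548, -0.1874, 0.1174]
tool_rot: [[0.046, -0.24, -0.97], [0.017, -0.97, 0.241], [-0.999, -0.028, -0.041]]
wrist_force: [0.6, 0.5, -0.2]
grip_width: 0.504
```

```bash
python3 tr.py; python3 look.py wrist w10; python3 look.py scene s10
python3 - <<'E'
import cv2
a=cv2.imread("pics/s10.png")[150:270,250:410];cv2.imwrite("pics/s10z.png",cv2.resize(a,None,fx=5,fy=5,interpolation=cv2.INTER_CUBIC))
E
```

```text
az -103.89006812021174 spin needed 0.04177465035002115 bar in tool [-0.03164857 -0.00215369  0.00228428] [ 0.54799112 -0.18739713  0.11742366] j7 -86.89782770148479 t 14.65 w 0.5036344857041586 F [ 0.57941106  0.45666828 -0.20617903] tilt [0.04648814 0.01731576]
14.65 [ 0.548  -0.1874  0.1174] [[0.046, -0.24, -0.97], [0.017, -0.97, 0.241], [-0.999, -0.028, -0.041]] [ 0.6  0.5 -0.2] 0.5036344857041586
14.7 [ 0.5479 -0.1873  0.1174] [[0.046, -0.24, -0.97], [0.017, -0.97, 0.241], [-0.999, -0.028, -0.041]] [0.5 0.1 0.2] 0.502947826829151
```

View pics/w10.png

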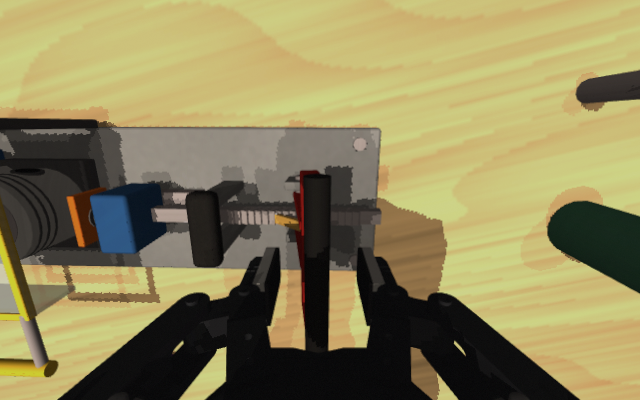

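View pics/s10z.png

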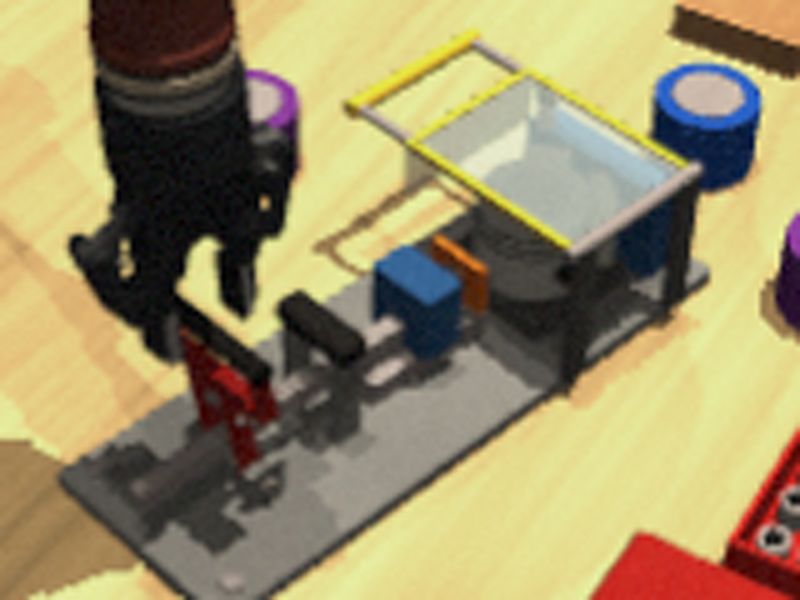

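Request:
move_arm([
  [0.003,0,0,0,0.4],
  [0,0,0,0,0.7],
  [0,0,0,0,1],
  [0,0,0,0,1],
], grip_force=30)

```text
time_s: 15.25
tool_pos: [0.5484, -0.1865, 0.1147]
tool_rot: [[0.047, -0.239, -0.97], [0.018, -0.97, 0.24], [-0.999, -0.029, -0.041]]
wrist_force: [0.6, 0.6, -0.0]
grip_width: 0.149
```

```bash
python3 tr.py; python3 g.py
```

```text
az -103.85560489726043 spin needed 0.07623787330132359 bar in tool [-0.03441462 -0.0012766   0.00229864] [ 0.54836397 -0.1864721   0.11468719] j7 -86.91518906524378 t 15.25 w 0.14874742110495007 F [ 0.62353289  0.6218941  -0.04548705] tilt [0.04703555 0.01814066]
clamp 0.003719155871035787 -0.2092800791239547 g 0.4597733956636077 rad 0.08154950996741332 F clamp 0.4554584318724025 0.753726177000549 -0.045487046256164065 w 0.14874742110495007 15.25 [ 0.54836397 -0.1864721   0.11468719] az -103.85560489726043 tilt [0.04703555 0.01814066]
```

Request:
move_arm([
  [0,-0.009,0,0,1],
  [0,-0.009,0,0,1],
  [0,-0.009,0,0,1],
  [0,-0.008,0,0,1],
  [0,0,0,0,1],
])

```text
time_s: 15.88
tool_pos: [0.5522, -0.1721, 0.1169]
tool_rot: [[0.042, -0.251, -0.967], [-0.01, -0.968, 0.251], [-0.999, -0.001, -0.044]]
wrist_force: [-0.1, -1.4, -1.7]
grip_width: 0.148
```

```bash
cat >k.py <<'E'
from h import *; from fit import f
from bench import status
s=status.state();t=s['tool_pos'];R=s['tool_rot'];p=f.x
c,sn=np.cos(p[2]),np.sin(p[2]);d=t[:2]-p[:2];g=t-.036*R[:,0];dg=g[:2]-p[:2]
F=s['wrist_force']
print('grasp clamp x %.4f y %.4f z %.4f'%(c*dg[0]+sn*dg[1],-sn*dg[0]+c*dg[1],g[2]),'F clamp x %.1f y %.1f z %.1f'%(c*F[0]+sn*F[1],-sn*F[0]+c*F[1],F[2]),'w %.3f t %.2f'%(s['grip_width'],s['time_s']),'tilt',R[:2,0].round(3),R[2,1].round(3))
E
python3 k.py; python3 look.py wrist w11
```

```text
grasp clamp x 0.0024 y -0.1944 z 0.1529 F clamp x 0.2 y -1.3 z -1.7 w 0.148 t 15.88 tilt [ 0.042 -0.01 ] -0.001
15.875 [ 0.5522 -0.1721  0.1169] [[0.042, -0.251, -0.967], [-0.01, -0.968, 0.251], [-0.999, -0.001, -0.044]] [-0.1 -1.4 -1.7] 0.14769892860715328
```

View pics/w11.png

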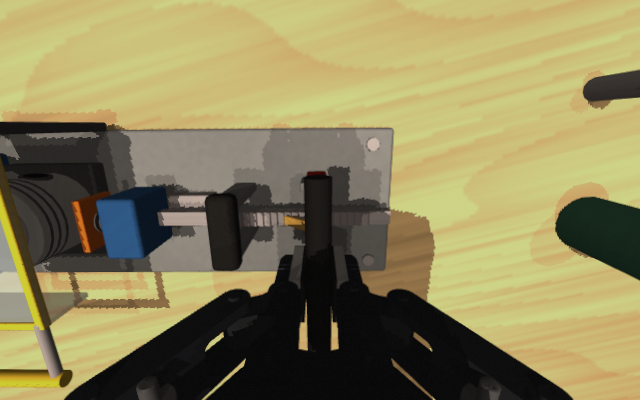

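Request:
move_arm([
  [0,-0.009,0,0,1],
  [0,-0.009,0,0,1],
  [0,-0.009,0,0,1],
])

```text
time_s: 16.3
tool_pos: [0.5562, -0.1561, 0.117]
tool_rot: [[0.038, -0.258, -0.965], [-0.023, -0.966, 0.257], [-0.999, 0.013, -0.043]]
wrist_force: [-0.7, -8.0, -3.8]
grip_width: 0.145
```

```bash
python3 k.py; python3 look.py wrist w12
```

```text
grasp clamp x 0.0024 y -0.1774 z 0.1530 F clamp x 1.3 y -8.0 z -3.8 w 0.145 t 16.30 tilt [ 0.038 -0.023] 0.013
16.3 [ 0.5562 -0.1561  0.117 ] [[0.038, -0.258, -0.965], [-0.023, -0.966, 0.257], [-0.999, 0.013, -0.043]] [-0.7 -8.  -3.8] 0.14540299793560776
```

View pics/w12.png

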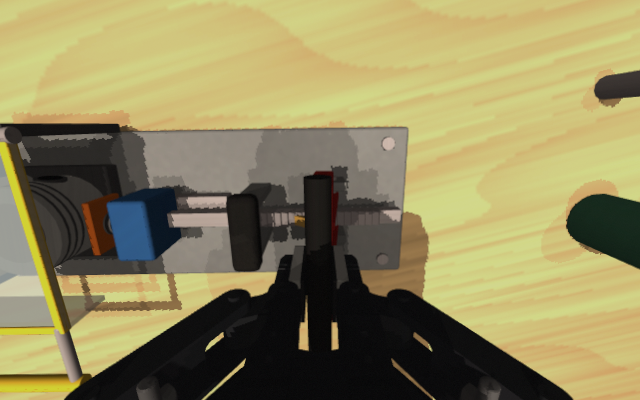

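```bash
cat > ov.py <<'E'
import sys
from h import *; from fit import f
from bench import status,snapshot
n,name=sys.argv[1:3]; ys=[float(a) for a in sys.argv[3:]]
p=f.x; m=camera_model(n); im=snapshot(n)[:,:,::-1].copy(); cv2.imwrite(f'pics/{name}.png',im)
box={'wrist':(0,150,160,270),'scene':(310,180,430,260)}[n]; k=4.5 if n=='wrist' else 6
x0,y0,x1,y1=box
a=cv2.resize(im[y0:y1,x0:x1],None,fx=k,fy=k,interpolation=cv2.INTER_CUBIC)
b=a.copy()
cols=[(0,255,0),(255,0,255),(255,255,0),(0,0,255)]
for y,c in zip(ys,cols):
    q=proj(m,clampw(p,[[-.022,y,.040],[.022,y,.040],[.022,y,.076],[-.022,y,.076]]))
    cv2.polylines(b,[np.int32(((q-[x0,y0]+.5)*k))],True,c,1)
th=np.linspace(0,6.28,60)
for z in(.03,.086):
    q=proj(m,clampw(p,np.c_[.036*np.cos(th),.057+.036*np.sin(th),0*th+z]))
    cv2.polylines(b,[np.int32(((q-[x0,y0]+.5)*k))],True,(255,255,255),1)
o=np.vstack([a,b]) if n=='wrist' else np.hstack([a,b])
sc=min(1,800/o.shape[1],600/o.shape[0]); 
if n=='wrist': o=np.hstack([a[:,:400],b[:,:400]]) if False else b
cv2.imwrite(f'pics/{name}z.png',b if n=='wrist' else b)
E
python3 ov.py wrist w13 -0.01 0.0 0.01; python3 ov.py scene s13 -0.01 0 0.01
```

```text
(no output)
```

View pics/w13z.png

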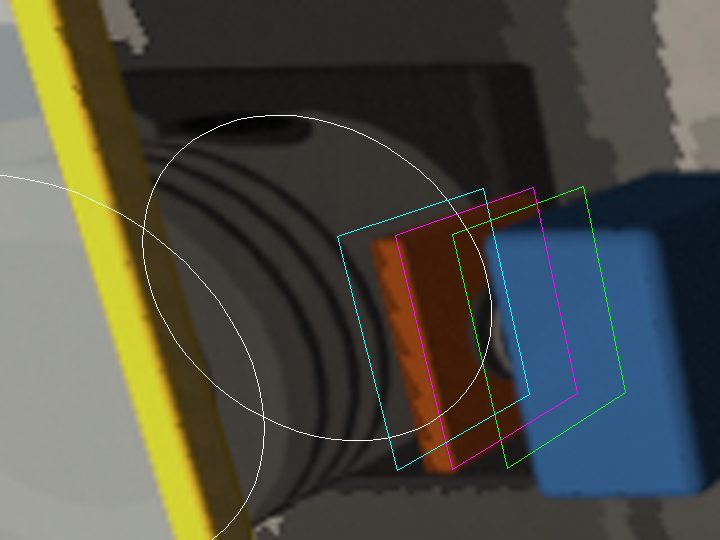

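View pics/s13z.png

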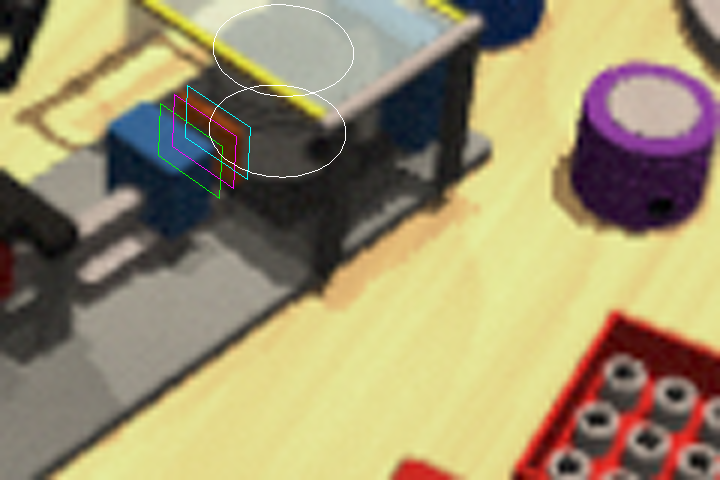

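Request:
move_arm([
  [0,0.01,0,0,1],
  [0,0.01,0,0,1],
  [0,0.01,0,0,1],
  [0,0.01,0,0,1],
  [0,0.005,0,0,1],
])

```text
time_s: 17.08
tool_pos: [0.5481, -0.1883, 0.1171]
tool_rot: [[0.044, -0.25, -0.967], [-0.005, -0.968, 0.25], [-0.999, -0.006, -0.043]]
wrist_force: [1.1, 9.8, 2.6]
grip_width: 0.147
```

```bash
python3 k.py
```

```text
grasp clamp x 0.0023 y -0.2113 z 0.1531 F clamp x -1.3 y 9.8 z 2.6 w 0.147 t 17.07 tilt [ 0.044 -0.005] -0.006
```

Request:
move_arm([
  [0,-0.009,0,0,1],
  [0,-0.009,0,0,1],
  [0,-0.009,0,0,1],
  [0,-0.009,0,0,1],
])

```text
time_s: 17.58
tool_pos: [0.5525, -0.1715, 0.1191]
tool_rot: [[0.038, -0.259, -0.965], [-0.029, -0.966, 0.258], [-0.999, 0.018, -0.045]]
wrist_force: [-2.0, -6.6, 1.8]
grip_width: 0.148
```

```bash
python3 k.py;python3 ov.py wrist w14 0 0.01
```

```text
grasp clamp x 0.0026 y -0.1931 z 0.1551 F clamp x -0.4 y -6.9 z 1.8 w 0.148 t 17.57 tilt [ 0.038 -0.029] 0.018
```

View pics/w14z.png

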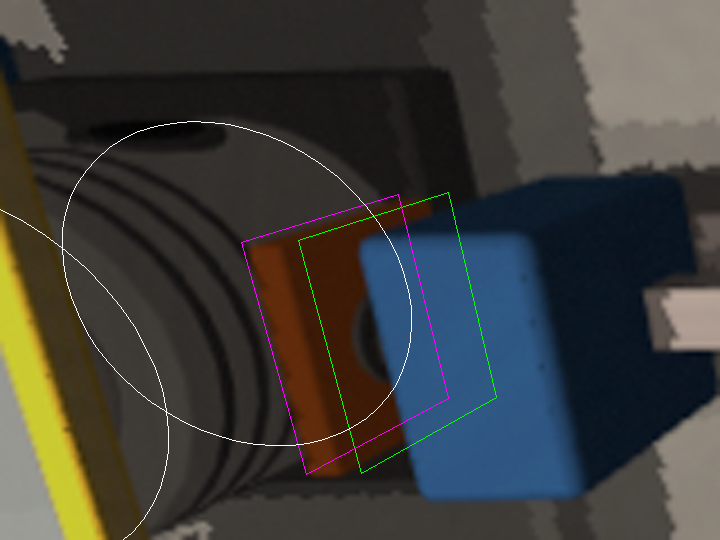

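Request:
move_arm([
  [0,-0.009,0,0,1],
  [0,-0.009,0,0,1],
  [0,-0.007,0,0,1],
])

```text
time_s: 18.0
tool_pos: [0.5544, -0.1638, 0.1193]
tool_rot: [[0.032, -0.267, -0.963], [-0.052, -0.963, 0.265], [-0.998, 0.041, -0.044]]
wrist_force: [-1.7, -6.4, 1.2]
grip_width: 0.145
```

```bash
python3 k.py;python3 ov.py wrist w15 0.01 0.02
```

```text
grasp clamp x 0.0026 y -0.1843 z 0.1553 F clamp x -0.1 y -6.6 z 1.2 w 0.145 t 18.00 tilt [ 0.032 -0.052] 0.041
```

View pics/w15z.png

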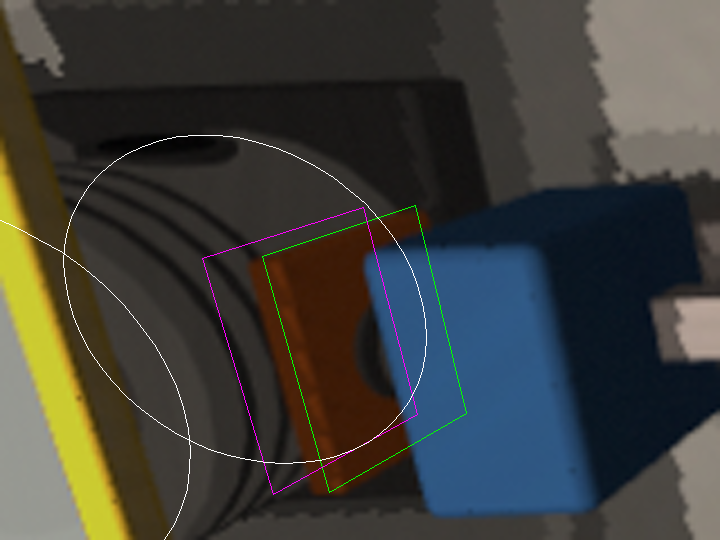

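Request:
move_arm([
  [0,-0.018,0,0,1],
  [0,-0.006,0,0,1],
])

```text
time_s: 18.3
tool_pos: [0.5573, -0.1523, 0.1187]
tool_rot: [[0.026, -0.272, -0.962], [-0.067, -0.96, 0.27], [-0.997, 0.057, -0.043]]
wrist_force: [-0.8, -4.3, 0.4]
grip_width: 0.143
```

```bash
python3 k.py
```

```text
grasp clamp x 0.0027 y -0.1718 z 0.1546 F clamp x 0.3 y -4.4 z 0.4 w 0.143 t 18.30 tilt [ 0.026 -0.067] 0.057
```

Request:
move_arm([
  [0,0.025,0,0,1],
  [0,0.02,0,0,1],
  [0,0.01,0,0,1],
])

```text
time_s: 18.68
tool_pos: [0.5476, -0.1906, 0.1195]
tool_rot: [[0.033, -0.262, -0.964], [-0.046, -0.964, 0.261], [-0.998, 0.036, -0.044]]
wrist_force: [3.8, 18.6, 3.7]
grip_width: 0.147
```

```bash
python3 k.py;python3 ov.py wrist w16 0.01 0.02;python3 ov.py scene s16 0.01 0.02
```

```text
grasp clamp x 0.0024 y -0.2122 z 0.1555 F clamp x -0.8 y 19.0 z 3.7 w 0.147 t 18.68 tilt [ 0.033 -0.046] 0.036
```

View pics/w16z.png

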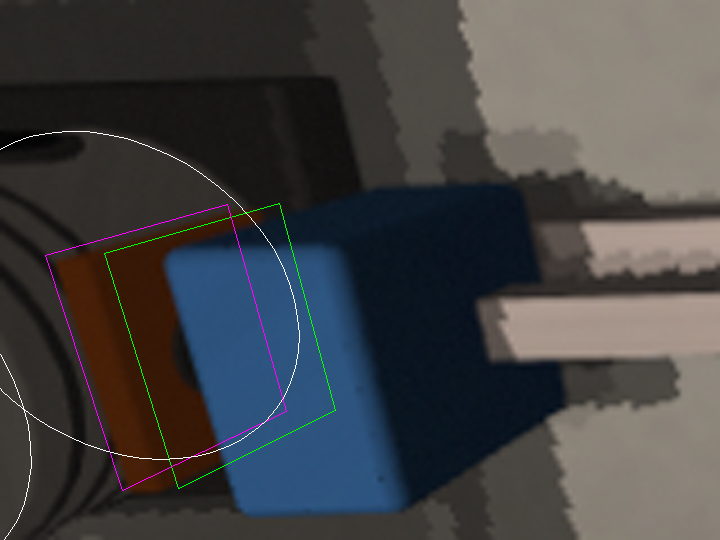

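View pics/s16z.png

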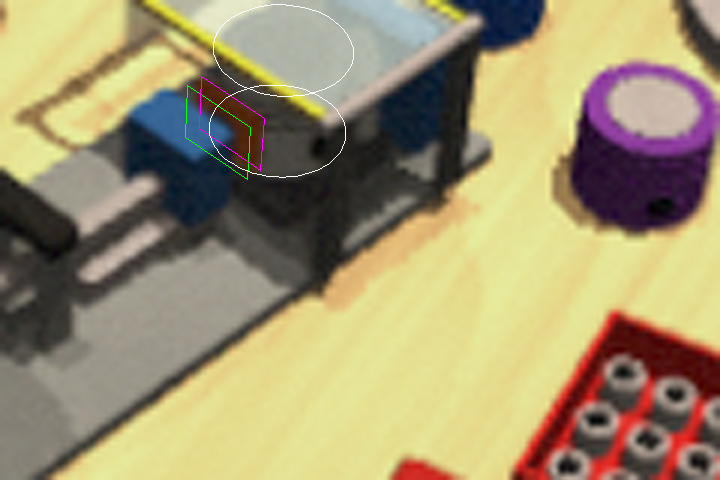

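Request:
move_arm([
  [0,-0.02,0,0,1],
  [0,-0.015,0,0,1],
])

```text
time_s: 19.02
tool_pos: [0.5541, -0.1651, 0.1207]
tool_rot: [[0.029, -0.264, -0.964], [-0.059, -0.963, 0.262], [-0.998, 0.049, -0.044]]
wrist_force: [-2.8, -11.2, -1.0]
grip_width: 0.144
```

```bash
python3 k.py
```

```text
grasp clamp x 0.0026 y -0.1854 z 0.1567 F clamp x -0.1 y -11.5 z -1.0 w 0.144 t 19.02 tilt [ 0.029 -0.059] 0.049
```

```bash
python3 ov.py wrist w17 0.01 0.02; python3 k.py; python3 ov.py scene s17 0.01 0.02
```

```text
grasp clamp x 0.0026 y -0.1843 z 0.1566 F clamp x -1.4 y -8.6 z 4.6 w 0.145 t 19.07 tilt [ 0.029 -0.058] 0.049
```

View pics/w17z.png

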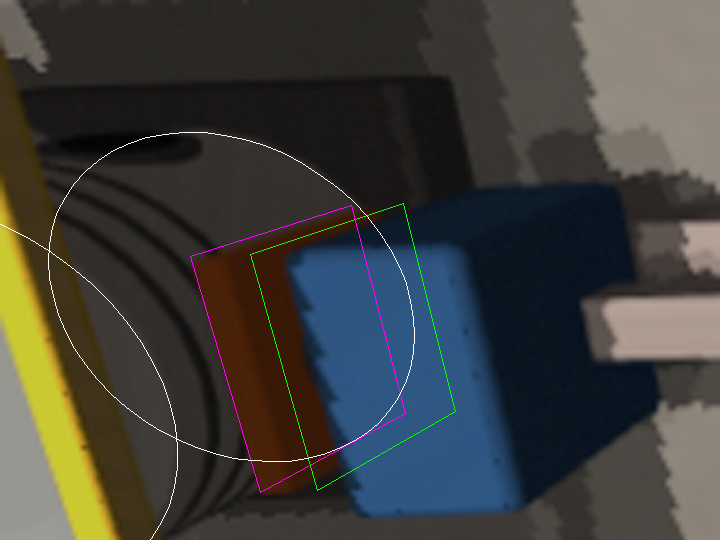

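Request:
move_arm([
  [0,-0.014,0,0,1],
])

```text
time_s: 19.25
tool_pos: [0.5552, -0.1606, 0.1206]
tool_rot: [[0.026, -0.269, -0.963], [-0.069, -0.961, 0.267], [-0.997, 0.06, -0.043]]
wrist_force: [-2.7, -12.3, 0.5]
grip_width: 0.143
```

```bash
python3 k.py; python3 ov.py wrist w18 0.01 0.02; python3 k.py
```

```text
grasp clamp x 0.0026 y -0.1803 z 0.1566 F clamp x 0.3 y -12.6 z 0.5 w 0.143 t 19.25 tilt [ 0.026 -0.069] 0.06
grasp clamp x 0.0027 y -0.1786 z 0.1565 F clamp x 0.2 y -10.8 z 1.5 w 0.148 t 19.30 tilt [ 0.026 -0.069] 0.059
```

View pics/w18z.png

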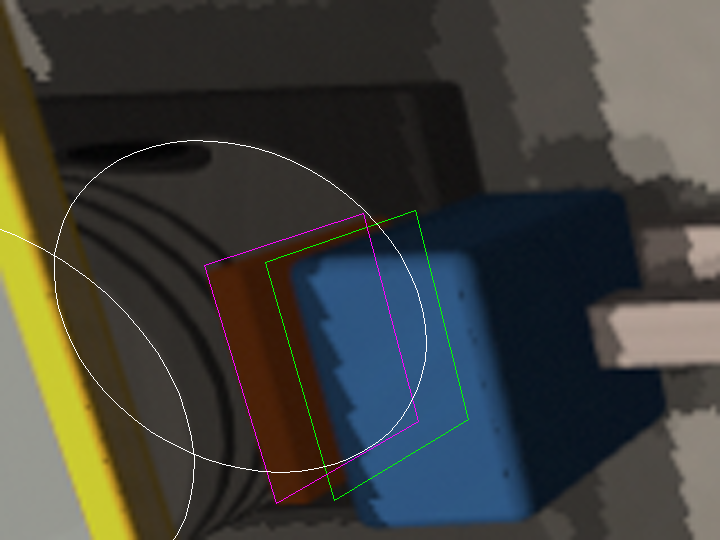

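Request:
move_arm([
  [0,-0.014,0,0,1],
])

```text
time_s: 19.42
tool_pos: [0.5563, -0.1565, 0.1204]
tool_rot: [[0.021, -0.273, -0.962], [-0.082, -0.959, 0.271], [-0.996, 0.073, -0.043]]
wrist_force: [-2.9, -14.1, -0.5]
grip_width: 0.148
```

```bash
python3 k.py; python3 ov.py wrist w19 0.01 0.02; python3 k.py; python3 ov.py scene s19 0.01 0.02; python3 k.py
```

```text
grasp clamp x 0.0027 y -0.1756 z 0.1563 F clamp x 0.6 y -14.4 z -0.5 w 0.148 t 19.43 tilt [ 0.021 -0.082] 0.073
grasp clamp x 0.0027 y -0.1740 z 0.1562 F clamp x -0.1 y -13.7 z 0.9 w 0.145 t 19.48 tilt [ 0.021 -0.082] 0.073
grasp clamp x 0.0027 y -0.1743 z 0.1562 F clamp x 0.3 y -12.6 z 0.6 w 0.147 t 19.52 tilt [ 0.021 -0.081] 0.072
```

View pics/w19z.png

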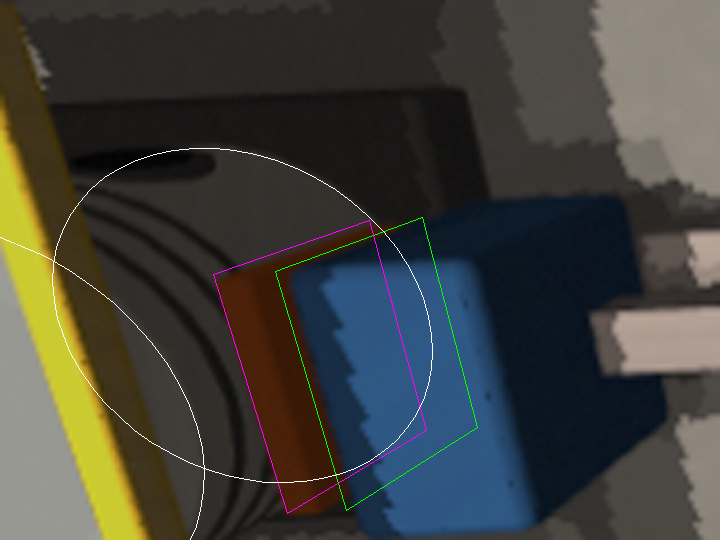

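View pics/s19z.png

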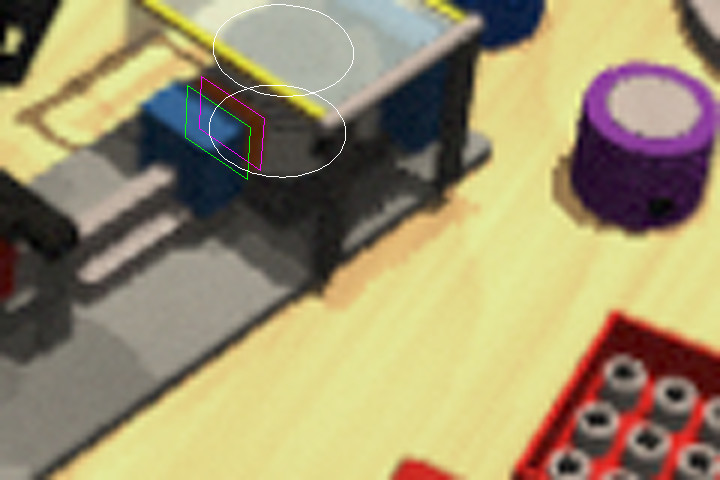

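```bash
python3 ov.py wrist w20; cat > gap.py <<'E'
from h import *; from fit import f
from scipy.optimize import fsolve
p=f.x;m=camera_model('wrist')
def yat(px,py,z):
    uv=np.array([px/4.5-.5,py/4.5+150-.5])
    s=fsolve(lambda q:proj(m,clampw(p,[[q[0],q[1],z]]))[0]-uv,[0,.01]);return s.round(4)
import sys
E
python3 k.py
```

```text
grasp clamp x 0.0027 y -0.1744 z 0.1562 F clamp x 0.1 y -12.4 z 1.4 w 0.146 t 19.57 tilt [ 0.021 -0.081] 0.072
```

View pics/w20z.png

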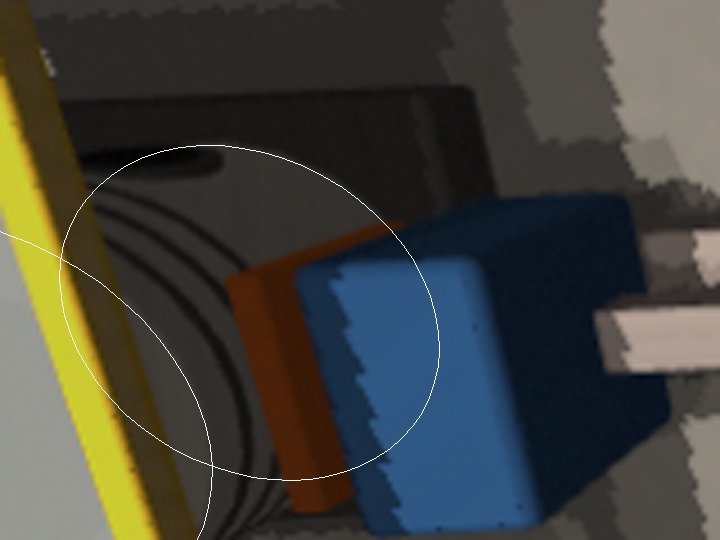

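```bash
python3 - <<'E'
from gap import *
for a in((228,282),(262,398)): print('front',yat(*a,.076))
for a in((228,282),(296,514)): print('front',yat(*a,.076))
for a in((262,275),(327,510)): print('rear',yat(*a,.076))
for a in((298,272),(366,526)): print('head',yat(*a,.083))
E
```

```text
front [0.0203 0.0195]
front [-0.0005  0.0197]
front [0.0203 0.0195]
front [-0.0224  0.0199]
rear [0.0212 0.0137]
rear [-0.022   0.0146]
head [0.0232 0.0022]
head [-0.0222  0.0031]
```

Request:
move_arm([
  [0,-0.012,0,0,1],
])

```text
time_s: 19.7
tool_pos: [0.5566, -0.1549, 0.1203]
tool_rot: [[0.016, -0.279, -0.96], [-0.094, -0.957, 0.276], [-0.995, 0.086, -0.042]]
wrist_force: [-2.9, -14.7, 1.2]
grip_width: 0.143
```

```bash
python3 k.py; python3 ov.py wrist w21;python3 k.py; python3 ov.py scene s21;python3 k.py
```

```text
grasp clamp x 0.0027 y -0.1735 z 0.1561 F clamp x 0.7 y -15.0 z 1.2 w 0.143 t 19.70 tilt [ 0.016 -0.094] 0.086
grasp clamp x 0.0028 y -0.1728 z 0.1560 F clamp x -0.8 y -14.3 z 1.4 w 0.146 t 19.75 tilt [ 0.016 -0.094] 0.086
grasp clamp x 0.0027 y -0.1730 z 0.1560 F clamp x 0.5 y -12.9 z 0.4 w 0.147 t 19.80 tilt [ 0.016 -0.094] 0.086
```

View pics/w21z.png

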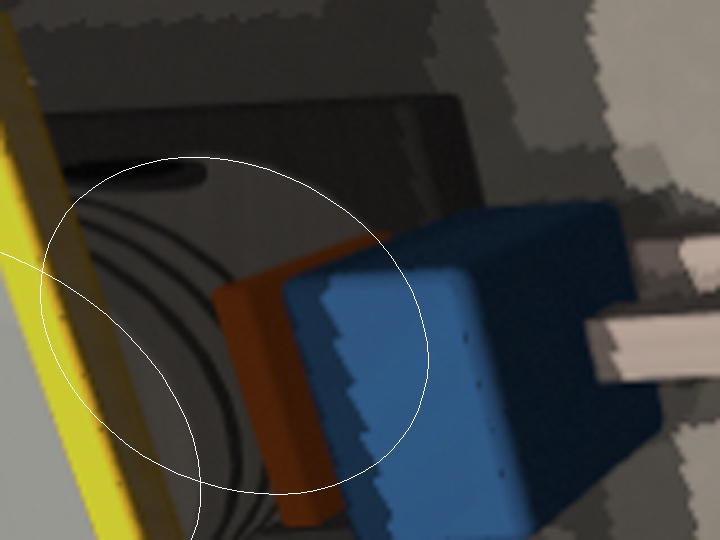

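View pics/s21.png

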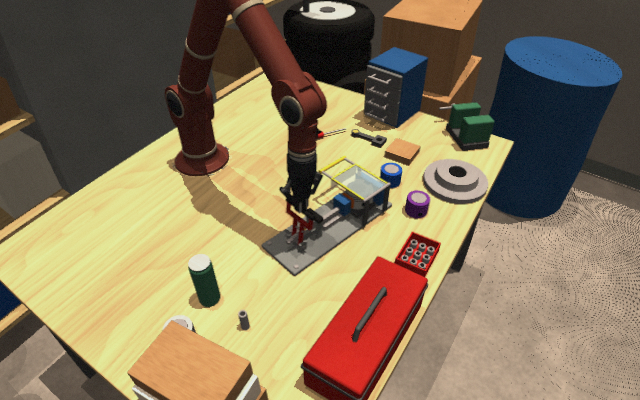

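```bash
python3 - <<'E'
from gap import *
for a in((214,292),(287,525)): print('front',yat(*a,.076))
for a in((248,286),(312,522)): print('rear',yat(*a,.076))
for a in((284,282),(350,525)): print('head',yat(*a,.083))
E
python3 k.py
```

```text
front [0.0205 0.0198]
front [-0.0221  0.0199]
rear [0.0212 0.0143]
rear [-0.0219  0.0157]
head [0.0233 0.0028]
head [-0.0197  0.0039]
grasp clamp x 0.0027 y -0.1730 z 0.1560 F clamp x 0.5 y -12.9 z 0.4 w 0.147 t 19.80 tilt [ 0.016 -0.094] 0.086
```

```bash
python3 - <<'E'
from bench import snapshot
for i in range(4): snapshot('top')
E
python3 k.py; python3 ov.py wrist w22; python3 k.py; python3 -c "
import cv2
a=cv2.imread('pics/s21.png')[150:270,250:410];cv2.imwrite('pics/s22z.png',cv2.resize(a,None,fx=5,fy=5))"
```

```text
grasp clamp x 0.0027 y -0.1731 z 0.1560 F clamp x 0.5 y -14.0 z 1.2 w 0.149 t 20.00 tilt [ 0.016 -0.093] 0.085
grasp clamp x 0.0027 y -0.1731 z 0.1560 F clamp x 0.1 y -13.4 z 0.8 w 0.147 t 20.05 tilt [ 0.016 -0.093] 0.085
```

View pics/w22z.png

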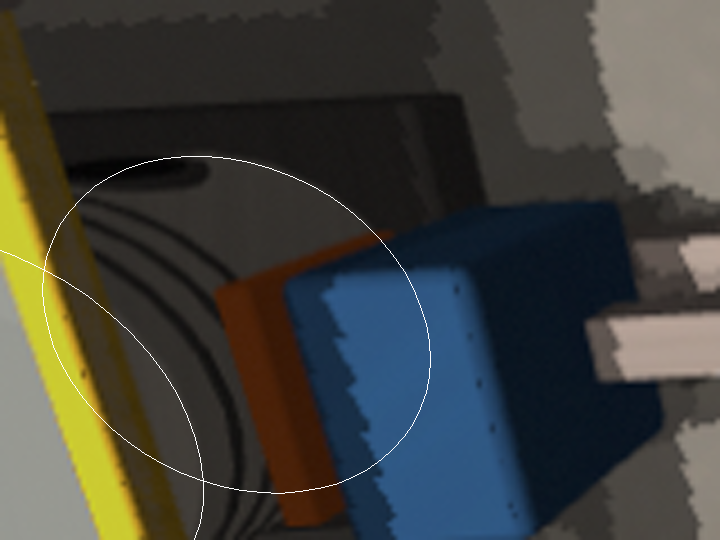

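View pics/s22z.png

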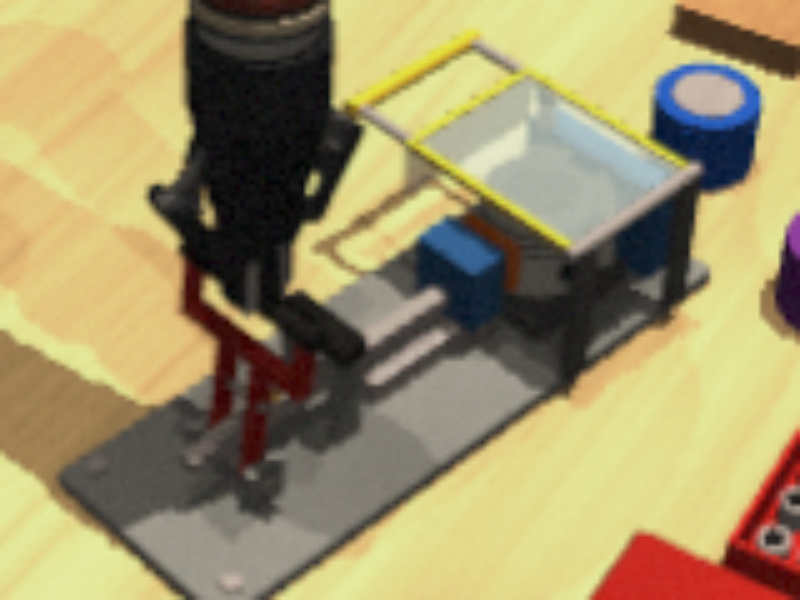

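The hold is stable. The guard is down at about scene-zoom (520,150), the pad is on the piston and the trigger is held, so I'm handing the job in.

```bash
python3 -c "
from bench import job_done; print(job_done())"; python3 k.py
```

```text
the job is handed in; nothing more can be done
None
the job is handed in; nothing more can be done
```

The job is done and handed in at about 20 s. The guard is down on its stop, and the trigger is still held with the pad pressed about halfway into the jaw head.

- **Guard:** I gripped the yellow bar and guided it along its arc to the stop at roughly 0.3–0.6 rad/s. I seated it with about 23 N at the wrist and let go. Later pictures still show it level.
- **Trigger:** I held the bar throughout and made two full strokes with returns, then a third stroke that I kept holding.
- **Pad:** My last full measurement puts the pad pressed in by about 7.5 mm (±1 mm). The face stayed at about the same spot while I squeezed further, so I take it the piston is home against the anvil; I did not see that contact directly.
- **Hold:** It was steady over the last 0.3 s, with about 13–14 N at the trigger bar.

**What disagreed:**
- The first close on the guard bar missed. In the pictures the fingertips sat about 28 mm farther back than the given TCP-to-tips distance suggests. I went about 24 mm lower and the grip then held.
- Pad depth worked out from the force alone is about 9.5 mm, against 7.5 mm from the picture. Both are inside the allowed 5 to 11 mm.
- The tool tilted about 5 degrees during pumping, with no visible effect on the grip.

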